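# Load, purge and set a block incubator

## Robot

A 6-joint arm with a two-finger parallel gripper is mounted at the origin on the work surface. World frame = base frame: x ahead of the robot, y to its left, z up, the work surface at z = 0. Lengths are in m, angles in rad, forces in N, time in s.
With the tool pointing down it reaches from about 0.375 to 0.9 m from the base axis. Payload 3.1 kg.
Tool frame: the origin (TCP) lies at the centre of the arm's flange, where the gripper is bolted on; the fingertips stand tip_reach ahead of it and the grasp point (between the pads) lies 164 mm ahead of it (tip_reach is the distance from the TCP to the fingertips, in m); z points along the fingers, y is the direction in which the jaws open and shut (so a half turn about z gives the same grasp; the last joint's range is limited). The gripper opens to 87 mm and grips with 3 to 60 N. Pads are 19 mm wide; open, the fingers measure 117 mm over their backs; the gripper's body (75 mm by 190 mm) begins 51 mm behind the grasp point.
Start: joints at [-1.417, 0.527, 1.433, -0, 1.181, -0.178], TCP at [0.204, -0.591, 0.405] pointing down, gripper open.
Joint ranges: [-3.08, 3.08], [-0.75, 2.2], [0.22, 2.44], [-1.43, 4.57], [0, 2.65], [-2.85, 2.85]. Speed limits (rad/s): [2.79, 2.79, 3.14, 3.14, 3.14, 3.14].

## Interface

Orientations are given as a unit quaternion [x, y, z, w].
In Python, from rig import get_obs, camera, hand_in, tip_reach gives the robot as it stands. The module is installed in compiled form; this text tells all that it offers.
- The arm moves only by the tool servo_tool, never from a script. Its argument "steps" is one flat list of numbers, 5 for each row, row after row: the finger opening in m, from 0 to 0.087, then the shift along the tool's x, y, z in m, then the turn about the tool's z in rad. A call has 1 to 12 rows; each row is the pose to reach, as a shift and turn from the pose commanded when the call began, along the tool's axes at that moment; what a row does not reach only later rows make up. A row lasts 1/8 s, in which the tool goes at most 62.5 mm and 10.7 degrees, less where a joint would pass 70% of its speed; a pose out of reach is approached as far as the arm can. A call with a gripper value outside its range is refused whole. The fingers move at their own pace and stop on an object; "force" is the grip in N (left out, the last holds). Time passes only in rows, so rows that repeat a pose let the fingers close. It gives the time, the measured TCP pose, the force and the opening at its end, in the units of the state.
- get_obs(): the state, without advancing time (a new reading comes with each control period).
- camera(name): name is "scene" or "side" or "wrist"; returns a dict with "pixels" (384x512x3 uint8, blue, green, red), "vertical_fov" (degrees; the focal length in pixels is half the picture's height over the tangent of half this angle, whatever the lens; pixels are square), "cx", "cy" (the principal point, pixels), "T" (4x4, takes a point from camera to world coordinates). Camera axes: x right, y up, looking along -z (the intrinsics and any distortion apply to the point x, -y, -z); pixel columns grow to the right and rows downward; lengths in m; the calibration is good to about 2 mm. A picture is of the moment at which its call begins. There is no depth.
- hand_in(): hands the job in, once; it reports no verdict.
The state is a dict: "time": time; "q": joint angles; "joint_velocities": joint speeds; "joint_torque": joint torques, N m; "position": TCP position; "tool_rot": TCP orientation; "ft_force": force on the tool from outside, world axes, zero at the start; "moment": the same for the moment, N m; "grip_width": finger opening in m.
Only numpy, scipy, OpenCV 4.12 (cv2) and the standard library are available. Lean on these libraries where they do the work, as an engineer would, in place of code of your own. Each camera call takes 0.05 s, during which the arm holds its last target.

## Task

Slide every tube cassette on the bench into a lane of the incubator, one to a lane, flat on the deck and under the hood until it is fully home against the back stop. Then pull the sprung purge slide out until its pointer is at the white clip on the rail, keep it there for three seconds and let it go fully home; after that turn the temperature dial clockwise until its pointer is at the white clip beside it. Leave the cassettes home and do not knock over the jars or the beaker.

Things in the scene. Friction and masses are not known exactly. Their poses are not given: they have to be found in the camera images.
- cassette0: Grey tube cassette, 120 x 44 x 24 mm, three flat white caps (6 mm) on top, about 140 g; may be absent. Origin: centre of underside; x along its length to the leading end (away from the tab), z up. One upright steel grip tab centred at x = -35 mm: 24 mm long in x, 12 mm thick in y, top 61 mm above the underside. Starts on the bench at the robot's left.
- cassette1: Grey tube cassette, 120 x 44 x 24 mm, three flat white caps (6 mm) on top, about 140 g; may be absent. Origin: centre of underside; x along its length to the leading end (away from the tab), z up. One upright steel grip tab centred at x = -35 mm: 24 mm long in x, 12 mm thick in y, top 61 mm above the underside. Starts on the bench at the robot's left.
- cassette2: Grey tube cassette, 120 x 44 x 24 mm, three flat white caps (6 mm) on top, about 140 g; may be absent. Origin: centre of underside; x along its length to the leading end (away from the tab), z up. One upright steel grip tab centred at x = -35 mm: 24 mm long in x, 12 mm thick in y, top 61 mm above the underside. Starts on the bench at the robot's left.
- cassette3: Grey tube cassette, 120 x 44 x 24 mm, three flat white caps (6 mm) on top, about 140 g; may be absent. Origin: centre of underside; x along its length to the leading end (away from the tab), z up. One upright steel grip tab centred at x = -35 mm: 24 mm long in x, 12 mm thick in y, top 61 mm above the underside. Starts on the bench at the robot's left.
- incubator: White block incubator, fixed. Origin at bench level, middle of its deck; x to its back (away from robot), y to its left, z up. Deck: top at z = 15 mm, x -110 to 110 mm, 294 mm wide. Hood: fixed, over the deck from x = 37 mm to the back, 40 mm clear above the deck, top at z = 73 mm. Back stop: face at x = 100 mm.
- lanes (a point): Point on the deck surface above the incubator's origin, same axes. Four lanes along x, at y = -105, -35, 35, 105 mm, each 56 mm clear between ribs (14 mm wide, 22 mm high over the deck, from x = -75 mm back). A cassette enters leading end first, slides under the hood and is home when it touches the stop: its origin at x = 40 mm, its tab still in front of the hood.
- lane0 (a point): Where the origin of a cassette fully home in lane 0 (counted from the robot's right) lies; on the deck surface, axes as the incubator. Any cassette may use any lane.
- lane1 (a point): Where the origin of a cassette fully home in lane 1 (counted from the robot's right) lies; on the deck surface, axes as the incubator. Any cassette may use any lane.
- lane2 (a point): Where the origin of a cassette fully home in lane 2 (counted from the robot's right) lies; on the deck surface, axes as the incubator. Any cassette may use any lane.
- lane3 (a point): Where the origin of a cassette fully home in lane 3 (counted from the robot's right) lies; on the deck surface, axes as the incubator. Any cassette may use any lane.
- purge (a joint): Travel of the sprung purge slide at the incubator's right: 0 home, up to 0.11 m as it is pulled straight out towards the robot (incubator's -x). The spring pulls it home with about 2 N at 0 plus 0.7 N per 10 mm.
- purge_handle (a point): Middle of the top of the purge slide's upright aluminium handle, 58 mm above the bench: a plate 14 mm thick in the incubator's x, 40 mm wide in y, down to 2 mm above the bench. At home there are 41 mm free between it and the housing (45 mm high) behind it, so it can be pinched front to back from above.
- purge_pointer (a point): Tip of the white pointer of the purge slide, 43 mm right of the handle's middle, above a fixed graduated rail (12 mm high, 14 mm wide, 10 mm divisions); moves with the slide.
- length_mark (a point): White clip fixed on the graduated rail (up to 24 mm high): where the purge pointer must be brought, 40 to 85 mm in front of the pointer's home. Pointer and this point coincide when it is there.
- dial (a joint): Angle of the grey temperature dial on the console at the incubator's left; grows clockwise seen from above, 0 to 4.6 rad; slight friction, stays where left.
- dial_grip (a point): On the dial's axis, top of its grip bar, 82 mm above the bench; x along the bar to the pointer end, z up. Bar 62 mm long, 14 mm thick, 32 mm high, on a disc 68 mm across with its top 50 mm above the bench (console top 40 mm).
- dial_pointer (a point): Tip of the white pointer line on the dial, 40 mm from its axis, at the bar's pointer end.
- dial_mark (a point): White clip fixed beside the dial's rim (44 to 53 mm from the axis, up to 54 mm above the bench). This point is 40 mm from the axis in the clip's direction: dial pointer and it coincide when set. Reached by turning 0.7 to 3 rad clockwise from the start.
- reagent: Amber jar, 60 mm across, 110 mm tall, standing on the bench; not part of the job. Origin at the centre of its underside.
- squat_jar: White jar, 64 mm across, 80 mm tall, standing on the bench; not part of the job. Origin at the centre of its underside.
- beaker: Glass beaker, 68 mm across, 85 mm tall, standing on the bench; not part of the job. Origin at the centre of its underside.
- wash_jar: Clear jar, 56 mm across, 90 mm tall, standing on the bench; not part of the job. Origin at the centre of its underside.

How it is judged:
On the way, in this order (a step that is already met when the one before it is completed fails the run):
1. every cassette present is fully home in a lane (x of cassette0 in the frame of lanes between 0.034 and 0.046 m and y of cassette0 in the frame of lanes between -0.13 and 0.13 m and z of cassette0 in the frame of lanes between -0.004 and 0.005 m and angle between each of cassette0, cassette1, cassette2, cassette3's own z axis and vertical below 0.08 rad and linear speed of each of cassette0, cassette1, cassette2, cassette3 below 0.02 m/s and x of cassette1 in the frame of lanes between 0.034 and 0.046 m and y of cassette1 in the frame of lanes between -0.13 and 0.13 m and z of cassette1 in the frame of lanes between -0.004 and 0.005 m and x of cassette2 in the frame of lanes between 0.034 and 0.046 m and y of cassette2 in the frame of lanes between -0.13 and 0.13 m and z of cassette2 in the frame of lanes between -0.004 and 0.005 m and x of cassette3 in the frame of lanes between 0.034 and 0.046 m and y of cassette3 in the frame of lanes between -0.13 and 0.13 m and z of cassette3 in the frame of lanes between -0.004 and 0.005 m), for 0.2 s.
2. the purge slide is held with its pointer at the clip (horizontal distance between purge_pointer and length_mark below 0.004 m), for 2.4 s.
3. the purge slide is back home (value of joint purge below 0.003 m), for 0.2 s.
4. the dial pointer is at its clip (horizontal distance between dial_pointer and dial_mark below 0.005 m and velocity of joint dial between -0.05 and 0.05 rad/s), for 0.2 s.
At the end, for the whole second after the job is handed in: Every cassette present lies flat in a lane, its origin within 6 mm of its place against the back stop; the purge slide is home within 3 mm (after a hold of at least 2.4 s within 4 mm of its clip); the dial pointer is within 5 mm of its clip; all at rest (all of step 1 and all of step 4 and value of joint purge below 0.003 m); the robot touches nothing.
It fails at once if a jar or the beaker is knocked over (angle between any of reagent, squat_jar, beaker, wash_jar's own z axis and vertical above 0.6 rad).
Of cassette0, cassette1, cassette2, cassette3 only 3 to 4 are there at a start; the rules pass over those that are not, and their reading is None.
At some moment in a run one of cassette0, cassette1, cassette2, cassette3 may be knocked a few centimetres aside while the robot is not near it.
It also fails if it takes over 210 s, if anything falls off the work surface, if the arm or the gripper's body presses on something with over 40 N, if the wrist force passes 120 N, or if a joint passes its speed limit or range.

## Working session

There is one attempt and no reset: what is moved stays moved. The work goes in short steps, Python scripts to look and compute and a tool call to move; the robot and the scene stay as the last step left them, time stands still between calls to the robot, and variables do not carry over. Pictures are saved under pics/ and viewed, and the job is handed in when it is done.

Besides the shell and the picture viewer there is one more tool, called after ">>>" as name(argument=value, ...) on one line, values as JSON. servo_tool: Moves the arm, as the interface text tells. Its arguments: {"type":"object","properties":{"steps":{"type":"array"},"force":{"type":"number"}},"required":["steps"]}

```bash
mkdir -p pics; ls; cat > h.py <<'E'
import numpy as np, cv2, json
from rig import get_obs, camera, hand_in, tip_reach
def snap(name, tag):
    c=camera(name); cv2.imwrite(f'pics/{tag}.png', c['pixels'])
    np.savez(f'pics/{tag}.npz', T=c['T'], f=c['vertical_fov'], cx=c['cx'], cy=c['cy'], px=c['pixels'])
    print(tag,{k:(v if k!='T' else np.round(v,4).tolist()) for k,v in c.items() if k!='pixels'})
    return c
def load(tag): return dict(np.load(f'pics/{tag}.npz'))
def ray(c,u,v):
    f=192/np.tan(np.radians(float(c['f']))/2)
    d=np.array([(u-float(c['cx']))/f,-(v-float(c['cy']))/f,-1.])
    return c['T'][:3,3], c['T'][:3,:3]@d
def at(tag,u,v,z):
    o,d=ray(load(tag),u,v); return o+d*(z-o[2])/d[2]
def proj(tag,P):
    c=load(tag); f=192/np.tan(np.radians(float(c['f']))/2)
    p=np.linalg.inv(c['T'])@np.append(P,1); return np.array([float(c['cx'])+f*p[0]/-p[2], float(c['cy'])-f*p[1]/-p[2]])
def crop(tag,u0,v0,u1,v1,s,out):
    im=cv2.imread(f'pics/{tag}.png')[v0:v1,u0:u1]
    cv2.imwrite(f'pics/{out}.png', cv2.resize(im,None,fx=s,fy=s,interpolation=cv2.INTER_CUBIC))
E
python3 - <<'E'
from h import *
for n in ['scene','side','wrist']: c=snap(n,n+'0'); print(c.keys())
print(tip_reach); print(get_obs())
E
```

```text
pics
scene0 {'vertical_fov': 57.83904037406081, 'cx': 259.188028563847, 'cy': 197.06235425944374, 'T': [[0.7257, -0.3943, 0.5638, 1.0231], [0.6879, 0.4006, -0.6053, -0.5182], [0.0128, 0.8271, 0.5619, 0.5671], [0.0, 0.0, 0.0, 1.0]]}
dict_keys(['pixels', 'vertical_fov', 'cx', 'cy', 'T'])
side0 {'vertical_fov': 43.85289932410897, 'cx': 259.1207970552225, 'cy': 187.42331578243588, 'T': [[-0.9957, 0.0763, -0.052, 0.4832], [-0.0918, -0.7537, 0.6508, 0.7202], [0.0104, 0.6528, 0.7574, 0.9248], [0.0, 0.0, 0.0, 1.0]]}
dict_keys(['pixels', 'vertical_fov', 'cx', 'cy', 'T'])
wrist0 {'vertical_fov': 66.82698548145252, 'cx': 257.42566397578935, 'cy': 191.06470038873803, 'T': [[0.3251, 0.9049, 0.2746, 0.279], [-0.9457, 0.3115, 0.0929, -0.5631], [-0.0015, -0.2899, 0.9571, 0.3829], [0.0, 0.0, 0.0, 1.0]]}
dict_keys(['pixels', 'vertical_fov', 'cx', 'cy', 'T'])
0.1822
{'time': 0.15, 'q': array([-1.41748685e+00,  5.28267706e-01,  1.43361453e+00,  1.20498525e-05,
        1.18140397e+00, -1.78517506e-01]), 'joint_velocities': array([-0.00100344, -0.00108011, -0.00378407,  0.00121021, -0.00167508,
       -0.00045053]), 'joint_torque': array([ 7.52679516e-04, -4.40431881e+01, -1.76842654e+01,  6.33453950e-02,
        5.52398013e-02, -1.02076253e-04]), 'position': array([ 0.20358479, -0.59063458,  0.40398482]), 'tool_rot': array([ 9.86267925e-01,  1.65151030e-01,  1.62440339e-05, -8.46640354e-04]), 'ft_force': array([ 0.07789303,  0.68624877, -0.64991404]), 'moment': array([0.01839171, 0.01985784, 0.00082188]), 'grip_width': 0.08698408044449624}
```

View pics/scene0.png

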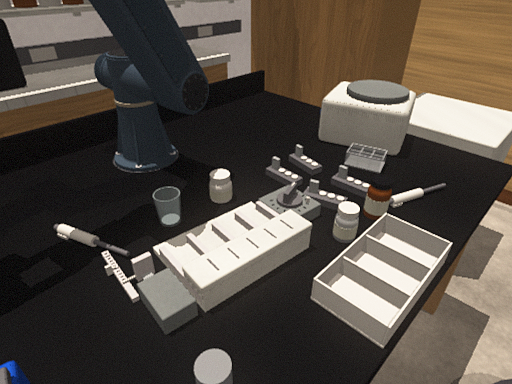

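View pics/side0.png

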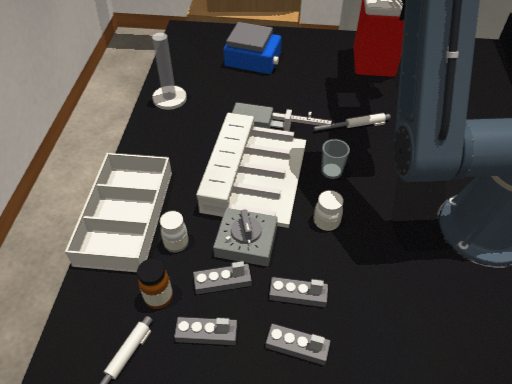

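View pics/wrist0.png

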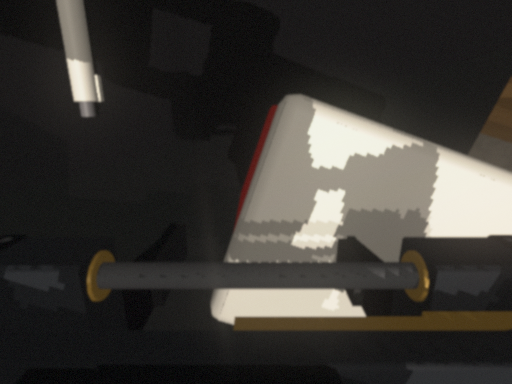

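Four cassettes are visible. In the side view they are near (222,277), (299,291), (206,330) and (298,343). The incubator is at (255,165), the dial at (246,230) and the purge slide at (290,118). I'll enlarge these areas.

```bash
python3 - <<'E'
from h import *
crop('side0',165,250,345,375,4.4,'s0_cas')
crop('side0',195,90,345,200,5,'s0_inc')
crop('side0',195,180,345,270,5,'s0_dial')
crop('scene0',90,170,330,340,3.3,'c0_inc')
E
```

```text
(no output)
```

View pics/s0_cas.png

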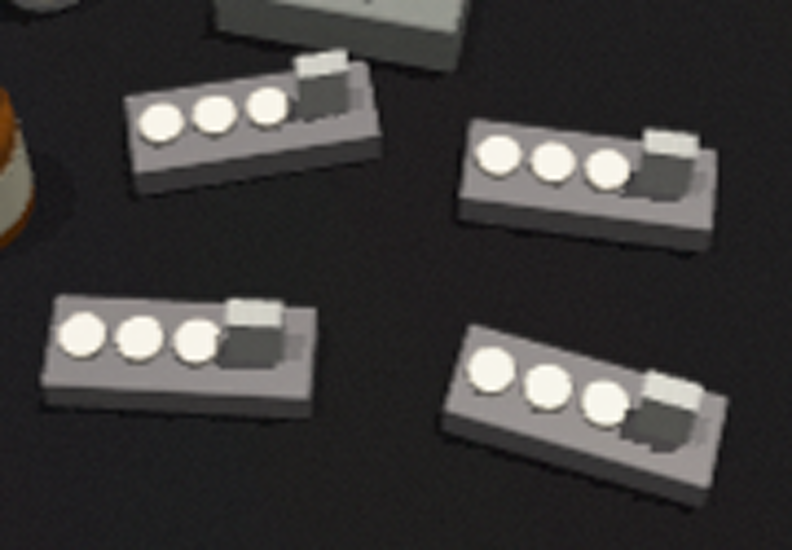

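View pics/s0_inc.png

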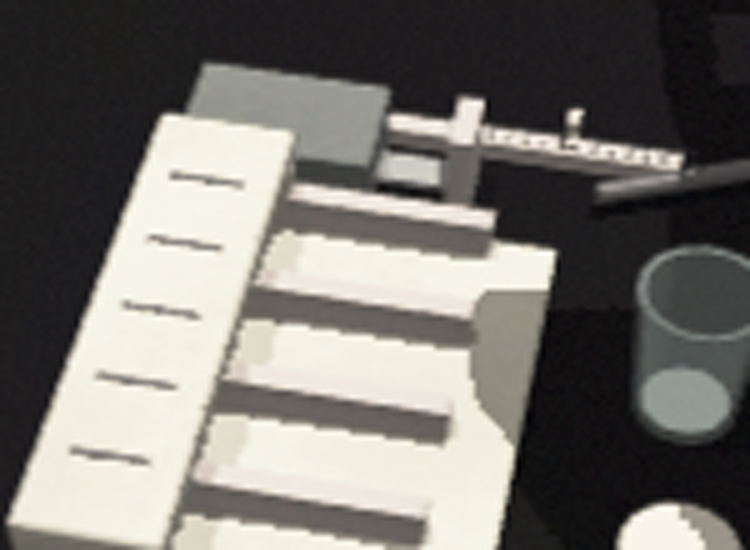

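View pics/s0_dial.png

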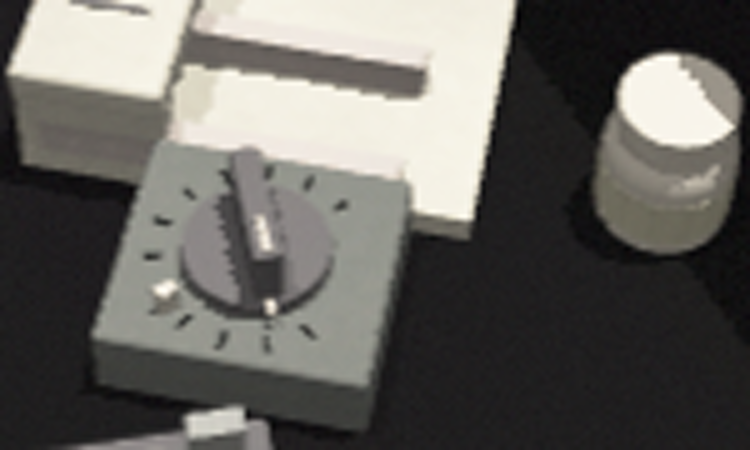

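View pics/c0_inc.png

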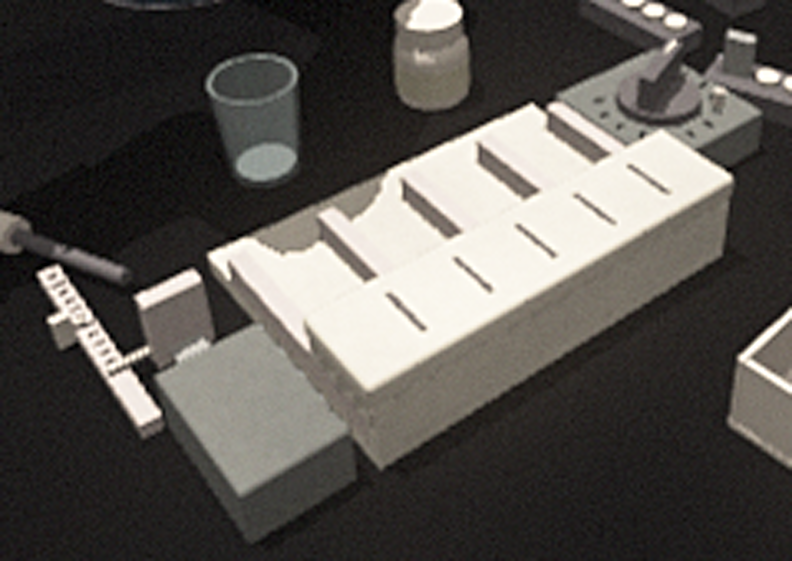

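```bash
cat > m.py <<'E'
from h import *
from scipy.optimize import least_squares
def S(off,s,pts): return [(off[0]+x/s,off[1]+y/s) for x,y in pts]
def fit(tag,local,px,guess):
    def P(p): 
        c,s=np.cos(p[2]),np.sin(p[2]); return [np.array([p[0]+c*l[0]-s*l[1],p[1]+s*l[0]+c*l[1],l[2]]) for l in local]
    r=lambda p: np.concatenate([proj(tag,q)-np.array(m) for q,m in zip(P(p),px)])
    s=least_squares(r,guess,loss='soft_l1'); return s.x, r(s.x).reshape(-1,2)
CL=[(.06,-.022,.024),(-.06,-.022,.024),(-.06,.022,.024),(.06,.022,.024),(-.035,0,.061)]
E
python3 - <<'E'
from m import *
C={'A':[(125,97),(366,63),(380,137),(138,172),(323,64)],'B':[(470,120),(716,151),(710,226),(460,195),(670,143)],
'C':[(56,296),(317,308),(312,392),(44,386),(254,312)],'D':[(472,326),(727,396),(708,488),(444,413),(672,389)]}
for k,p in C.items():
    x,r=fit('side0',CL,S((165,250),4.4,p),(.5,.3,0)); t=x[:2]-.035*np.array([np.cos(x[2]),np.sin(x[2])])
    print(k,x.round(4),'tab',t.round(4),'tabdirect',at('side0',*S((165,250),4.4,[p[4]])[0],.061).round(4),np.abs(r).max().round(2))
print('hood')
for n,p,z in [('back right top',(227.6,113),.073),('front right top',(254,116.4),.073),('back left',(197,195),.073),('front left',(230.6,200.6),.073),('deck fr',(306,140),.015),('deck fl',(290.6,223),.015)]: print(n,at('side0',*p,z).round(4))
L=[(.037,-.147,.073),(.037,.147,.073),(-.11,-.147,.015),(-.11,.147,.015)]
x,r=fit('side0',L,[(254,116.4),(230.6,200.6),(306,140),(290.6,223)],(.7,0,0));print(x,r.round(2))
# dial etc, offset (195,180) s5
d=lambda x,y,z: at('side0',195+x/5,180+y/5,z).round(4)
print('bar far',d(245,155,.082),'bar near',d(268,260,.082),'ptr',d(270,305,.05),'clip',d(165,290,.054),'disc c',d(258,245,.05))
e=lambda x,y,z: at('side0',195+x/5,90+y/5,z).round(4)
print('handle top',e(469,98,.058),'clip top',e(575,115,.024),'ptr?',e(483,132,.015))
E
```

```text
A [0.6002 0.2051 0.2678] tab [0.5664 0.1959] tabdirect [0.5662 0.1951 0.061 ] 0.92
B [ 0.436   0.2198 -0.0458] tab [0.401  0.2214] tabdirect [0.4008 0.2215 0.061 ] 0.96
C [0.6155 0.3246 0.0617] tab [0.5805 0.3224] tabdirect [0.5811 0.3228 0.061 ] 1.01
D [ 0.4327  0.3346 -0.1887] tab [0.3983 0.3411] tabdirect [0.3985 0.3403 0.061 ] 0.79
hood
back right top [ 0.6516 -0.2692  0.073 ]
front right top [ 0.5788 -0.2627  0.073 ]
back left [0.6831 0.026  0.073 ]
front left [0.6034 0.0348 0.073 ]
deck fr [ 0.4329 -0.2464  0.015 ]
deck fl [0.4613 0.0418 0.015 ]
[ 0.55542639 -0.11154731 -0.08908725] [[-0.2   0.35]
 [-0.67 -1.16]
 [ 0.07 -0.43]
 [ 0.96  1.06]]
bar far [0.5684 0.0688 0.082 ] bar near [0.5521 0.1249 0.082 ] ptr [0.5512 0.1263 0.05  ] clip [0.5979 0.1257 0.054 ] disc c [0.56   0.0945 0.05  ]
handle top [ 0.4866 -0.3188  0.058 ] clip top [ 0.4251 -0.3508  0.024 ] ptr? [ 0.4772 -0.3409  0.015 ]
```

```bash
python3 - <<'E'
from m import *
c,s=np.cos(-.09),np.sin(-.09);R=np.array([[c,-s],[s,c]]);O=np.array([.5554,-.1115])
inc=lambda p: (R.T@(np.array(p[:2])-O)).round(4)
d=lambda x,y,z: at('side0',195+x/5,180+y/5,z)
for n,p in [('con nr',d(370,388,.04)),('con nl',d(93,340,.04)),('con fr',d(410,182,.04)),('con fl',d(150,145,.04)),('squat?top',d(680,100,.08)),('squatbot',d(668,215,0)),
 ('beakertop',at('side0',195+705/5,90+292/5,.085)),('amber top',at('side0',151,268,.11)),('left jar top',at('side0',172,221,.09))]: print(n,p.round(3),inc(p))
for P in [(.5664,.1959),(.5512,.1263),(.5979,.1257),(.56,.0945),(.4866,-.3188),(.4251,-.3508)]: print(P,inc(P))
E
```

```text
con nr [0.504 0.158 0.04 ] [-0.0753  0.2642]
con nl [0.628 0.146 0.04 ] [0.0489 0.2627]
con fr [0.494 0.045 0.04 ] [-0.0748  0.1499]
con fl [0.618 0.035 0.04 ] [0.049  0.1514]
squat?top [0.374 0.016 0.08 ] [-0.1922  0.1103]
squatbot [ 0.37   0.021 -0.   ] [-0.1968  0.1158]
beakertop [ 0.361 -0.149  0.085] [-0.1902 -0.0551]
amber top [0.731 0.25  0.11 ] [0.1427 0.3753]
left jar top [0.72  0.118 0.09 ] [0.1434 0.2434]
(0.5664, 0.1959) [-0.0167  0.3071]
(0.5512, 0.1263) [-0.0256  0.2365]
(0.5979, 0.1257) [0.021  0.2401]
(0.56, 0.0945) [-0.0139  0.2056]
(0.4866, -0.3188) [-0.0499 -0.2126]
(0.4251, -0.3508) [-0.1083 -0.25  ]
```

```bash
cat > p.py <<'E'
import sys
from h import *
def pose():
    o=get_obs(); q=o['tool_rot']; 
    if q[0]<0: q=-q
    return o['position'], 2*np.arctan2(q[1],q[0]), o
def plan(x,y,z,psi):
    p,a,o=pose(); d=np.array([x,y,z])-p
    c,s=np.cos(a),np.sin(a)
    return np.round([d[0]*c+d[1]*s, d[0]*s-d[1]*c, -d[2], -(psi-a)],4), o
if __name__=='__main__':
    for t in sys.argv[1:]:
        r,o=plan(*map(float,t.split(','))); n=max(np.linalg.norm(r[:3])/.0625,abs(r[3])/.1867)
        print(t,'->',r.tolist(),'rows>=%.1f'%n)
    print('t',round(o['time'],2),'pos',o['position'].round(4),'F',o['ft_force'].round(1),'w',round(o['grip_width'],4),'q',o['q'].round(2))
E
python3 p.py .5664,.1955,.33,.268  .5664,.1955,.212,.268
```

```text
.5664,.1955,.33,.268 -> [0.5991, -0.6251, 0.074, 0.0638] rows>=13.9
.5664,.1955,.212,.268 -> [0.5991, -0.6251, 0.192, 0.0638] rows>=14.2
t 0.15 pos [ 0.2036 -0.5906  0.404 ] F [ 0.1  0.7 -0.6] w 0.087 q [-1.42  0.53  1.43  0.    1.18 -0.18]
```

>>> servo_tool(steps=[0.04,0.599,-0.625,0.074,0.064,0.04,0.599,-0.625,0.074,0.064,0.04,0.599,-0.625,0.074,0.064,0.04,0.599,-0.625,0.074,0.064,0.04,0.599,-0.625,0.074,0.064,0.04,0.599,-0.625,0.074,0.064,0.04,0.599,-0.625,0.074,0.064,0.04,0.599,-0.625,0.074,0.064,0.04,0.599,-0.625,0.074,0.064,0.04,0.599,-0.625,0.074,0.064,0.04,0.599,-0.625,0.074,0.064,0.04,0.599,-0.625,0.074,0.064], force=25)

```text
time: 1.65
position: [0.5174, 0.0897, 0.3406]
tool_rot: [0.991, 0.134, 0.0, 0.0]
ft_force: [2.1, -0.4, -0.4]
grip_width: 0.0399
```

```bash
python3 p.py .5664,.1955,.31,.268  .5664,.1955,.212,.268
```

```text
.5664,.1955,.31,.268 -> [0.0753, -0.089, 0.0306, 0.0001] rows>=1.9
.5664,.1955,.212,.268 -> [0.0753, -0.089, 0.1286, 0.0001] rows>=2.8
t 1.65 pos [0.5174 0.0897 0.3406] F [ 2.1 -0.4 -0.4] w 0.0399 q [-0.04  0.48  1.75 -0.    0.91  1.26]
```

>>> servo_tool(steps=[0.04,0.073,-0.086,0.03,0,0.04,0.073,-0.086,0.03,0,0.04,0.073,-0.086,0.03,0,0.04,0.073,-0.086,0.03,0])

```text
time: 2.15
position: [0.5638, 0.1897, 0.3104]
tool_rot: [0.991, 0.134, -0.001, 0.0]
ft_force: [-0.4, 0.0, -0.5]
grip_width: 0.0399
```

```bash
python3 p.py .5664,.1955,.212,.268; python3 - <<'E'
from h import *
snap('wrist','w1'); snap('side','s1')
E
```

```text
.5664,.1955,.212,.268 -> [0.004, -0.0049, 0.0984, 0.0005] rows>=1.6
t 2.15 pos [0.5638 0.1897 0.3104] F [-0.4  0.  -0.5] w 0.0399 q [ 0.14  0.61  1.59 -0.    0.94  1.44]
w1 {'vertical_fov': 66.82698548145252, 'cx': 257.42566397578935, 'cy': 191.06470038873803, 'T': [[0.2646, 0.9224, 0.2814, 0.6407], [-0.9644, 0.2528, 0.0779, 0.2123], [0.0007, -0.292, 0.9564, 0.2893], [0.0, 0.0, 0.0, 1.0]]}
s1 {'vertical_fov': 43.85289932410897, 'cx': 259.1207970552225, 'cy': 187.42331578243588, 'T': [[-0.9957, 0.0763, -0.052, 0.4832], [-0.0918, -0.7537, 0.6508, 0.7202], [0.0104, 0.6528, 0.7574, 0.9248], [0.0, 0.0, 0.0, 1.0]]}
```

View pics/w1.png

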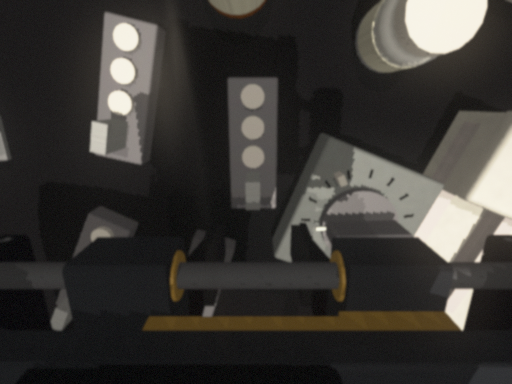

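View pics/s1.png

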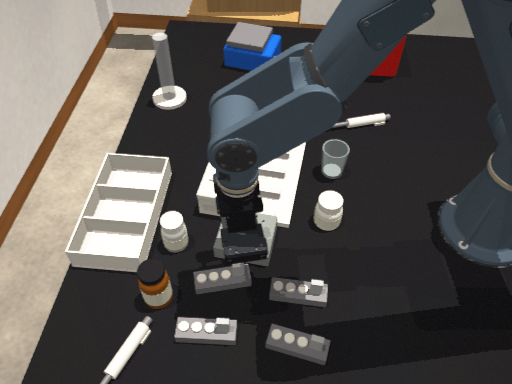

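```bash
python3 - <<'E'
from h import *
crop('w1',200,60,310,230,4,'w1c')
E
```

```text
(no output)
```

View pics/w1c.png

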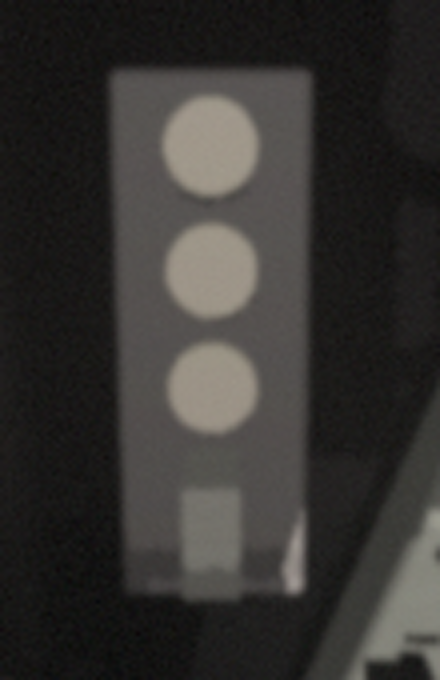

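```bash
python3 - <<'E'
from m import *
print(at('w1',252.75,192.5,.061), at('w1',200+211/4,60+145/4,.03),at('w1',200+212/4,60+388/4,.03))
CT=[(.06,.022,.024),(.06,-.022,.024)]
p=S((200,60),4,[(109,70),(311,70),(211,530),(211,145),(212,388)])
print(fit('w1',[(.06,.022,.024),(.06,-.022,.024),(-.035,0,.061)],p[:3],(.6,.2,.27)))
E
python3 p.py .5664,.1955,.212,.268
```

```text
[0.57135327 0.19711672 0.061     ] [0.64439204 0.21725636 0.03      ] [0.59427702 0.20352771 0.03      ]
(array([0.60164359, 0.20556831, 0.27063883]), array([[-0.57455659, -0.40516279],
       [ 0.61239406, -0.56220392],
       [-0.02302037,  4.11263762]]))
.5664,.1955,.212,.268 -> [0.0042, -0.0059, 0.0991, -0.0015] rows>=1.6
t 2.25 pos [0.5639 0.1887 0.3111] F [-0.5  0.5 -0.2] w 0.0398 q [ 0.14  0.61  1.59 -0.    0.94  1.44]
```

>>> servo_tool(steps=[0.04,0.004,-0.007,0.04,0,0.04,0.004,-0.007,0.08,0,0.04,0.004,-0.007,0.099,0,0.04,0.004,-0.007,0.099,0,0.04,0.004,-0.007,0.099,0,0,0.004,-0.007,0.099,0,0,0.004,-0.007,0.099,0,0,0.004,-0.007,0.099,0,0,0.004,-0.007,0.099,0,0,0.004,-0.007,0.099,0], force=25)

```text
time: 3.5
position: [0.5665, 0.1976, 0.2122]
tool_rot: [0.991, 0.134, 0.0, 0.0]
ft_force: [-1.0, -1.5, 3.4]
grip_width: 0.0117
```

```bash
python3 - <<'E'
from m import *
O=np.array([.5554,-.1115]);t=-.09
c,s=np.cos(t),np.sin(t)
for i,y in enumerate([-.105,-.035,.035,.105]):
  print(i,[(n,(O+np.array([c*x-s*y,s*x+c*y])).round(4)) for n,x in [('pre',-.085),('home',.005)]])
E
python3 p.py .5664,.196,.31,.268 .48,.0,.36,-.09
```

```text
0 [('pre', array([ 0.4613, -0.2084])), ('home', array([ 0.5509, -0.2165]))]
1 [('pre', array([ 0.4676, -0.1387])), ('home', array([ 0.5572, -0.1468]))]
2 [('pre', array([ 0.4739, -0.069 ])), ('home', array([ 0.5635, -0.0771]))]
3 [('pre', array([0.4802, 0.0007])), ('home', array([ 0.5698, -0.0074]))]
.5664,.196,.31,.268 -> [-0.0005, 0.0015, -0.0978, -0.0001] rows>=1.6
.48,.0,.36,-.09 -> [-0.1357, 0.1677, -0.1478, 0.3579] rows>=4.2
t 3.5 pos [0.5665 0.1976 0.2122] F [-1.  -1.5  3.4] w 0.0117 q [ 0.15  0.76  1.63 -0.    0.75  1.45]
```

>>> servo_tool(steps=[0,0,0,-0.06,0,0,0,0,-0.12,0,0,-0.045,0.056,-0.12,0.12,0,-0.09,0.112,-0.12,0.24,0,-0.136,0.168,-0.12,0.358,0,-0.136,0.168,-0.12,0.358,0,-0.136,0.168,-0.12,0.358,0,-0.136,0.168,-0.12,0.358])

```text
time: 4.5
position: [0.4799, 0.0001, 0.3317]
tool_rot: [0.999, -0.045, 0.0, -0.0]
ft_force: [-0.9, 0.3, -2.7]
grip_width: 0.0119
```

```bash
python3 p.py .48,.0005,.229,-.09; python3 - <<'E'
from h import *
snap('side','s2'); crop('side',0,0,1,1,1,'x') if 0 else crop('s2',180,90,350,240,4.5,'s2c'); snap('wrist','w2')
E
```

```text
.48,.0005,.229,-.09 -> [0.0, -0.0004, 0.1027, -0.0005] rows>=1.6
t 4.5 pos [4.799e-01 1.000e-04 3.317e-01] F [-0.9  0.3 -2.7] w 0.0119 q [-0.23  0.45  1.86  0.    0.83  1.43]
s2 {'vertical_fov': 43.85289932410897, 'cx': 259.1207970552225, 'cy': 187.42331578243588, 'T': [[-0.9957, 0.0763, -0.052, 0.4832], [-0.0918, -0.7537, 0.6508, 0.7202], [0.0104, 0.6528, 0.7574, 0.9248], [0.0, 0.0, 0.0, 1.0]]}
w2 {'vertical_fov': 66.82698548145252, 'cx': 257.42566397578935, 'cy': 191.06470038873803, 'T': [[-0.09, 0.9532, 0.2887, 0.5595], [-0.9959, -0.0862, -0.0259, -0.0052], [0.0002, -0.2898, 0.9571, 0.3108], [0.0, 0.0, 0.0, 1.0]]}
```

View pics/s2c.png

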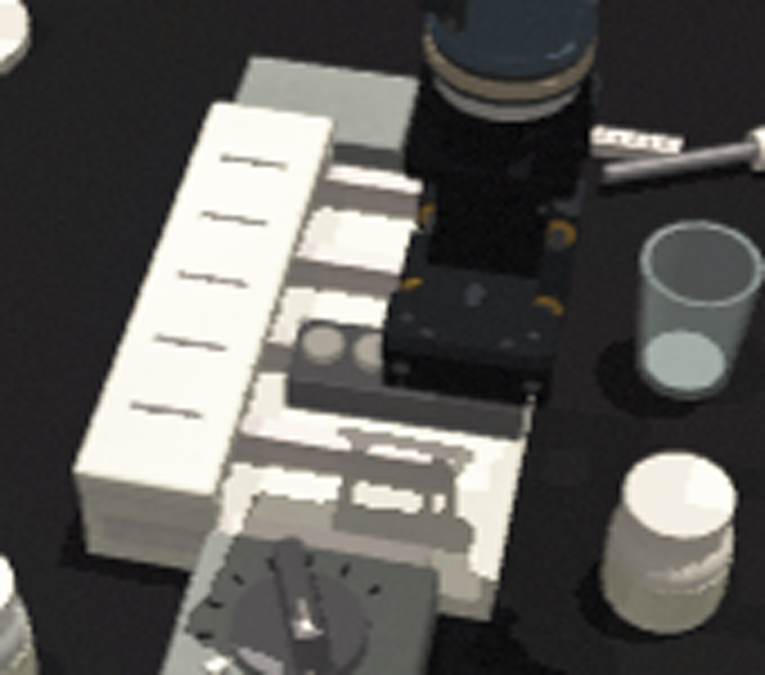

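View pics/w2.png

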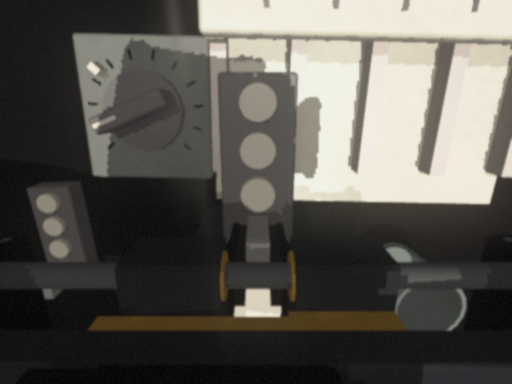

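```bash
cat >> m.py <<'E'
OI=np.array([.5554,-.1115]); TI=-.09
def W(x,y,z,O=None,t=None):
    O=OI if O is None else O; t=TI if t is None else t
    c,s=np.cos(t),np.sin(t); return np.array([O[0]+c*x-s*y,O[1]+s*x+c*y,z])
def overlay(tag,out,box,s,O=None,t=None):
    im=load(tag)['px'].copy(); im=cv2.resize(im,None,fx=s,fy=s,interpolation=cv2.INTER_CUBIC)
    L=[]
    for y in [-.14,-.07,0,.07,.14]:
        a,b=y-.007,y+.007
        L+=[[(-.075,a,.037),(.037,a,.037)],[(-.075,b,.037),(.037,b,.037)],[(-.075,a,.037),(-.075,b,.037)]]
    L+=[[(.037,-.147,.073),(.037,.147,.073)],[(-.11,-.147,.015),(-.11,.147,.015)],[(-.11,.147,.015),(.11,.147,.015)],[(-.11,-.147,.015),(.11,-.147,.015)]]
    for a,b in L:
        p=[tuple(int(round(v)) for v in (proj(tag,W(*q,O,t))+.5)*s) for q in (a,b)]
        cv2.line(im,p[0],p[1],(0,0,255),1)
    u0,v0,u1,v1=[int(k*s) for k in box]; cv2.imwrite(f'pics/{out}.png',im[v0:v1,u0:u1])
E
python3 -c "
from m import *
overlay('w2','w2o',(190,0,512,230),2.4)
overlay('side0','s0o',(190,90,345,240),4)"
```

```text
(no output)
```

View pics/w2o.png

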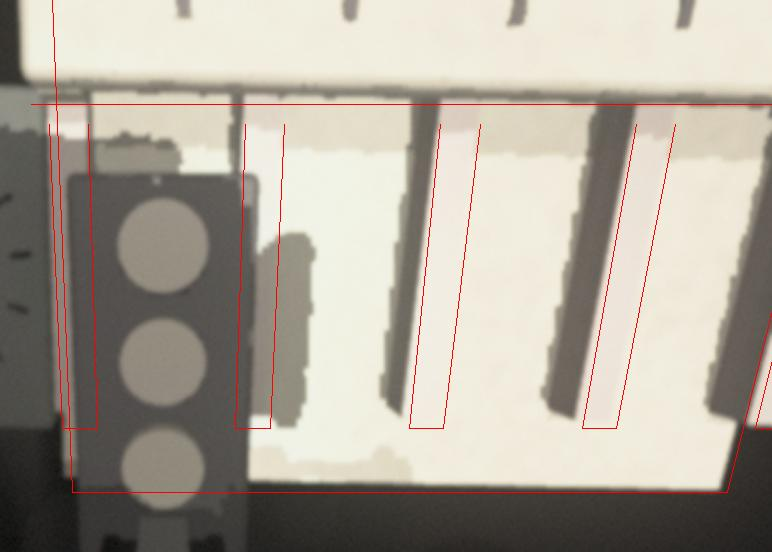

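View pics/s0o.png

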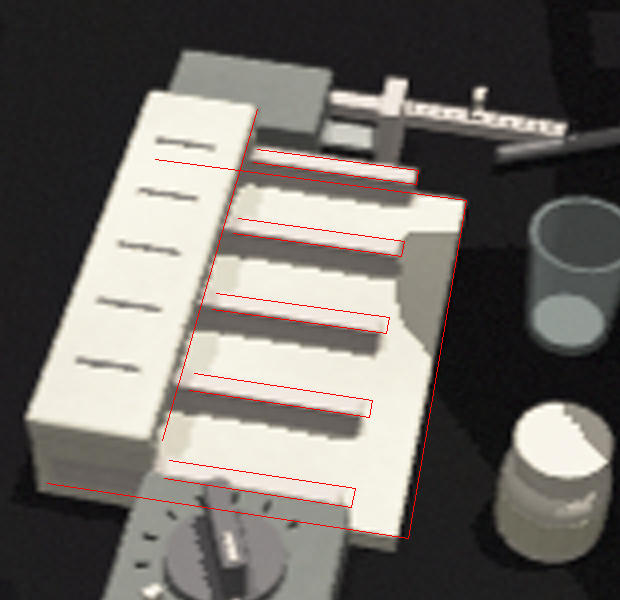

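```bash
python3 -c "
from m import *
crop('w2',270,20,512,215,3.3,'w2d')
crop('side0',220,110,320,230,6,'s0d')"
```

```text
(no output)
```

View pics/w2d.png

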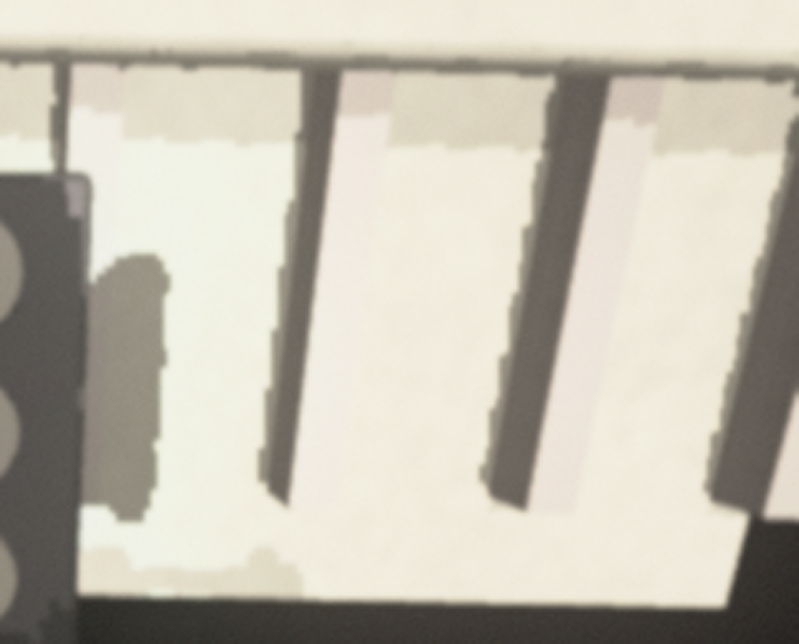

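View pics/s0d.png

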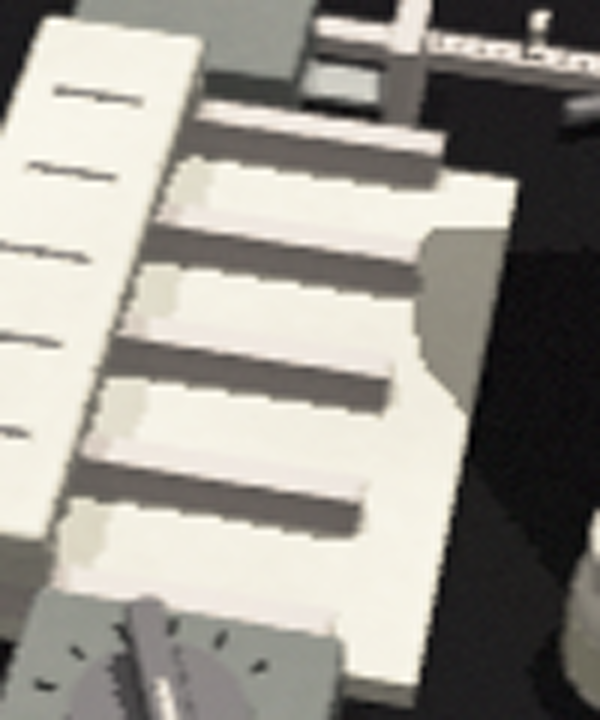

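```bash
python3 - <<'E'
from m import *
obs=[('w2',(357.9,173),(-.075,.007,.037)),('w2',(429.7,174.5),(-.075,-.063,.037)),('w2',(501.2,176),(-.075,-.133,.037)),('w2',(490,203.6),(-.11,-.147,.015)),
('side0',(292.8,135.8),(-.075,-.133,.037)),('side0',(290,153.7),(-.075,-.063,.037)),('side0',(285.3,172.7),(-.075,.007,.037)),('side0',(280.5,193),(-.075,.077,.037)),
('side0',(306.2,140),(-.11,-.147,.015)),('side0',(289.2,224.2),(-.11,.147,.015))]
for o in (obs,obs[:4],obs[4:]):
    r=lambda p: np.concatenate([proj(t,W(*l,p[:2],p[2]))-np.array(u) for t,u,l in o])
    s=least_squares(r,(.555,-.11,-.09)); print(s.x.round(4)); print(r(s.x).reshape(-1,2).round(1).tolist())
E
python3 p.py .48,.0005,.229,-.09
```

```text
[ 0.5592 -0.1108 -0.1069]
[[-0.2, 1.0], [0.3, 0.7], [0.9, 0.4], [0.1, -0.3], [-0.1, 0.2], [-1.3, 0.3], [-1.0, 0.6], [-0.9, 1.1], [-0.7, 0.3], [-0.5, 0.5]]
[ 0.5601 -0.1111 -0.1135]
[[-0.3, -0.0], [0.1, 0.1], [0.6, 0.3], [-0.4, -0.4]]
[ 0.5574 -0.1128 -0.1076]
[[0.7, -0.2], [-0.6, -0.2], [-0.3, 0.1], [-0.2, 0.5], [0.1, -0.2], [0.3, -0.1]]
.48,.0005,.229,-.09 -> [-0.0001, 0.0001, 0.1027, 0.0012] rows>=1.6
t 4.6 pos [0.4801 0.0006 0.3317] F [-0.5  1.  -1.5] w 0.0116 q [-0.23  0.45  1.86  0.    0.83  1.43]
```

```bash
sed -i 's/^OI=.*/OI=np.array([.559,-.1113]); TI=-.109/' m.py; python3 - <<'E'
from m import *
for i,y in enumerate([-.105,-.035,.035,.105]): print(i,W(-.085,y,0)[:2].round(4),W(.005,y,0)[:2].round(4))
overlay('w2','w2o',(190,0,512,230),2.4)
p=W(-.085,.105,0); import os; os.system('python3 p.py %.4f,%.4f,.27,-.109 %.4f,%.4f,.229,-.109'%(p[0],p[1],p[0],p[1]))
E
```

```text
0.4859,0.0023,.27,-.109 -> [0.0056, -0.0022, 0.0617, 0.0202] rows>=1.0
0.4859,0.0023,.229,-.109 -> [0.0056, -0.0022, 0.1027, 0.0202] rows>=1.6
t 4.6 pos [0.4801 0.0006 0.3317] F [-0.5  1.  -1.5] w 0.0116 q [-0.23  0.45  1.86  0.    0.83  1.43]
0 [ 0.4631 -0.2064] [ 0.5525 -0.2162]
1 [ 0.4707 -0.1368] [ 0.5602 -0.1466]
2 [ 0.4783 -0.0673] [ 0.5678 -0.0771]
3 [0.4859 0.0023] [ 0.5754 -0.0075]
```

View pics/w2o.png

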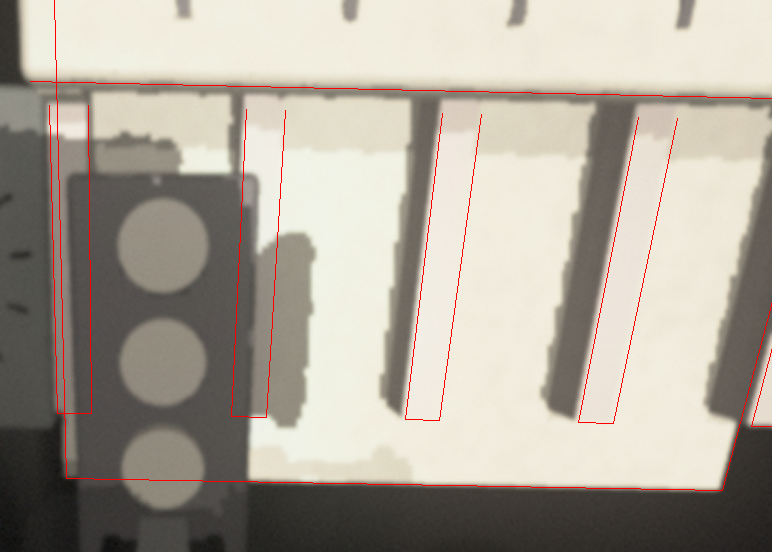

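The overlay now matches the ribs, deck and hood edge. I'm lowering the cassette into lane 3.

>>> servo_tool(steps=[0,0.006,-0.002,0.04,0.02,0,0.006,-0.002,0.08,0.02,0,0.006,-0.002,0.1,0.02,0,0.006,-0.002,0.103,0.02,0,0.006,-0.002,0.103,0.02,0,0.006,-0.002,0.103,0.02])

```text
time: 5.35
position: [0.4864, 0.0013, 0.2298]
tool_rot: [0.998, -0.055, 0.001, 0.0]
ft_force: [-0.4, 1.1, -1.2]
grip_width: 0.0116
```

```bash
python3 p.py .5754,-.0075,.229,-.109; python3 - <<'E'
from h import *
snap('wrist','w3');snap('side','s3')
E
```

```text
.5754,-.0075,.229,-.109 -> [0.0895, -0.001, 0.0008, -0.0007] rows>=1.4
t 5.35 pos [0.4864 0.0013 0.2298] F [-0.4  1.1 -1.2] w 0.0116 q [-0.23  0.65  1.92  0.    0.58  1.45]
w3 {'vertical_fov': 66.82698548145252, 'cx': 257.42566397578935, 'cy': 191.06470038873803, 'T': [[-0.1101, 0.9518, 0.2862, 0.5657], [-0.9939, -0.1057, -0.0309, -0.0059], [0.0008, -0.2878, 0.9577, 0.209], [0.0, 0.0, 0.0, 1.0]]}
s3 {'vertical_fov': 43.85289932410897, 'cx': 259.1207970552225, 'cy': 187.42331578243588, 'T': [[-0.9957, 0.0763, -0.052, 0.4832], [-0.0918, -0.7537, 0.6508, 0.7202], [0.0104, 0.6528, 0.7574, 0.9248], [0.0, 0.0, 0.0, 1.0]]}
```

View pics/w3.png

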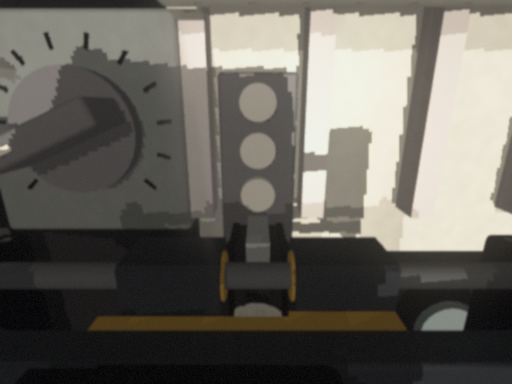

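>>> servo_tool(steps=[0,0,-0.002,0.001,0,0,0.03,-0.002,0.002,0,0,0.06,-0.003,0.002,0,0,0.08,-0.003,0.002,0,0,0.086,-0.003,0.002,0,0,0.09,-0.003,0.002,0,0,0.09,-0.003,0.002,0], force=15)

```text
time: 6.32
position: [0.574, -0.0057, 0.2271]
tool_rot: [0.998, -0.055, -0.002, -0.0]
ft_force: [-3.3, -1.8, 5.9]
grip_width: 0.0119
```

```bash
python3 p.py .5754,-.0075,.227,-.109;
```

```text
.5754,-.0075,.227,-.109 -> [0.0016, 0.0017, 0.0001, -0.0008] rows>=0.0
t 6.33 pos [ 0.574  -0.0057  0.2271] F [-3.3 -1.8  5.9] w 0.0119 q [-0.2   0.72  1.69 -0.    0.74  1.48]
```

>>> servo_tool(steps=[0,0.003,0,0,0,0,0.005,0,0,0,0,0.005,0,0,0])

```text
time: 6.7
position: [0.5772, -0.0058, 0.2271]
tool_rot: [0.998, -0.055, -0.005, -0.0]
ft_force: [-8.9, -0.8, 9.7]
grip_width: 0.0119
```

```bash
python3 p.py .5754,-.0075,.227,-.109;
```

```text
.5754,-.0075,.227,-.109 -> [-0.0016, 0.0019, 0.0001, -0.0007] rows>=0.0
t 6.7 pos [ 0.5772 -0.0058  0.2271] F [-8.9 -0.8  9.7] w 0.0119 q [-0.2   0.72  1.68 -0.    0.75  1.48]
```

>>> servo_tool(steps=[0.03,0,0,0,0,0.035,0,0,0,0,0.035,0,0,0,0,0.035,-0.003,0,-0.04,0,0.035,-0.003,0,-0.09,0,0.035,-0.04,0,-0.11,0,0.035,-0.08,0,-0.11,0,0.035,-0.08,0,-0.11,0])

```text
time: 7.7
position: [0.4981, 0.0033, 0.3369]
tool_rot: [0.998, -0.055, -0.002, -0.0]
ft_force: [1.1, -0.4, 0.3]
grip_width: 0.035
```

```bash
python3 - <<'E'
from h import *
snap('wrist','w4');snap('side','s4'); crop('s4',180,200,350,375,4,'s4c')
E
```

```text
w4 {'vertical_fov': 66.82698548145252, 'cx': 257.42566397578935, 'cy': 191.06470038873803, 'T': [[-0.1105, 0.95, 0.292, 0.5773], [-0.9939, -0.1057, -0.0324, -0.004], [0.0001, -0.2937, 0.9559, 0.3156], [0.0, 0.0, 0.0, 1.0]]}
s4 {'vertical_fov': 43.85289932410897, 'cx': 259.1207970552225, 'cy': 187.42331578243588, 'T': [[-0.9957, 0.0763, -0.052, 0.4832], [-0.0918, -0.7537, 0.6508, 0.7202], [0.0104, 0.6528, 0.7574, 0.9248], [0.0, 0.0, 0.0, 1.0]]}
```

View pics/w4.png

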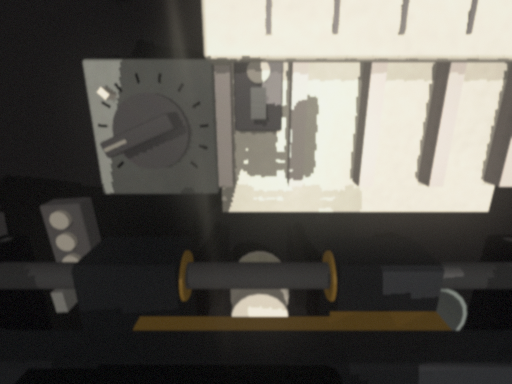

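View pics/s4c.png

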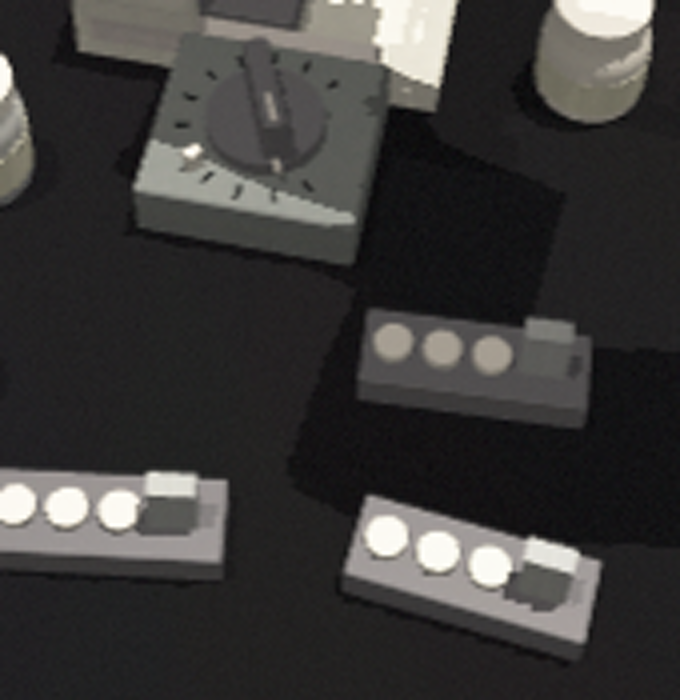

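```bash
python3 - <<'E'
from m import *
crop('w4',200,40,330,220,4,'w4c')
print('pred trailing', [proj('w4',W(-.02,.105+d,.039)).round(1) for d in(.022,-.022)], 'tab top', [proj('w4',W(.005+d,.105,.076)).round(1) for d in (.012,-.012)])
p=fit; 
C=S((180,200),4,[(366,310),(591,338),(583,410),(360,382),(549,330)])
x,r=fit('s4',CL,C,(.44,.22,-.05)); t=x[:2]-.035*np.array([np.cos(x[2]),np.sin(x[2])]); print(x.round(4),t.round(4),at('s4',*C[4],.061),np.abs(r).max())
import os; os.system('python3 p.py %.4f,%.4f,.31,%.3f'%(t[0],t[1],x[2]))
E
```

```text
0.4011,0.2225,.31,-0.039 -> [-0.124, -0.2077, 0.0272, -0.0713] rows>=3.9
t 7.8 pos [0.5015 0.0024 0.3372] F [0.7 0.1 0.4] w 0.0351 q [-0.22  0.46  1.81  0.    0.87  1.46]
pred trailing [array([237.9, 131.3]), array([284.9, 131.3])] tab top [array([262.1,  87.5]), array([262. , 119.3])]
[ 0.436   0.2211 -0.0389] [0.4011 0.2225] [0.40085127 0.22146976 0.061     ] 1.10744915767998
```

View pics/w4c.png

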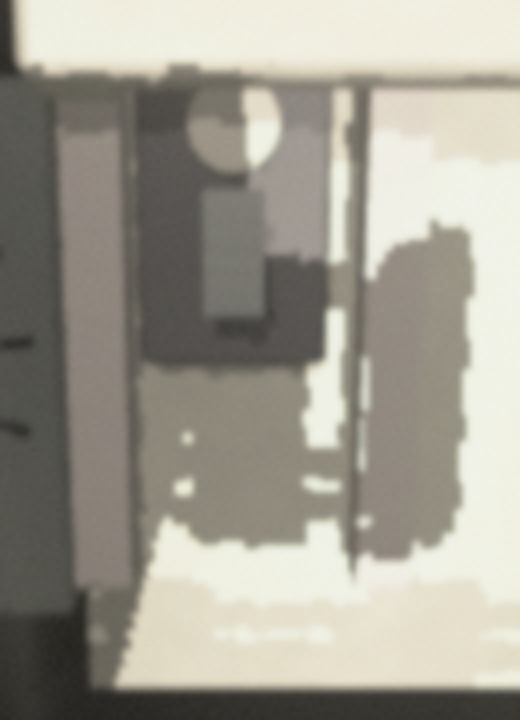

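>>> servo_tool(steps=[0.04,-0.035,-0.06,0.008,-0.07,0.04,-0.07,-0.115,0.016,-0.07,0.04,-0.105,-0.17,0.024,-0.07,0.04,-0.124,-0.208,0.027,-0.07,0.04,-0.124,-0.208,0.027,-0.07,0.04,-0.124,-0.208,0.027,-0.07,0.04,-0.124,-0.208,0.027,-0.07], force=25)

```text
time: 8.68
position: [0.4021, 0.2219, 0.3099]
tool_rot: [1.0, -0.021, 0.001, -0.0]
ft_force: [0.4, -0.8, 0.1]
grip_width: 0.0402
```

```bash
python3 - <<'E'
from h import *
snap('wrist','w5'); crop('w5',190,60,320,240,4,'w5c')
E
python3 p.py .401,.222,.212,-.04
```

```text
w5 {'vertical_fov': 66.82698548145252, 'cx': 257.42566397578935, 'cy': 191.06470038873803, 'T': [[-0.0431, 0.9565, 0.2887, 0.4818], [-0.9991, -0.0414, -0.0121, 0.22], [0.0004, -0.2889, 0.9574, 0.289], [0.0, 0.0, 0.0, 1.0]]}
.401,.222,.212,-.04 -> [-0.001, -0.0002, 0.098, -0.0028] rows>=1.6
t 8.72 pos [0.4019 0.2217 0.31  ] F [0.8 0.  0.8] w 0.0397 q [ 0.26  0.47  1.93 -0.    0.74  1.87]
```

View pics/w5c.png

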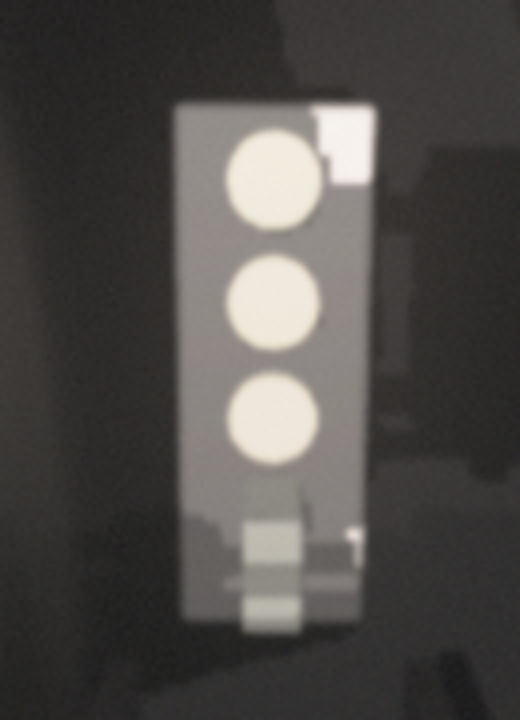

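>>> servo_tool(steps=[0.04,-0.001,0,0.04,0,0.04,-0.001,0,0.08,0,0.04,-0.001,0,0.098,0,0.04,-0.001,0,0.098,0,0,-0.001,0,0.098,0,0,-0.001,0,0.098,0,0,-0.001,0,0.098,0,0,-0.001,0,0.098,0,0,-0.001,0,0.098,0])

```text
time: 9.85
position: [0.3998, 0.223, 0.2125]
tool_rot: [1.0, -0.02, 0.001, -0.0]
ft_force: [-0.8, -0.4, 4.8]
grip_width: 0.0117
```

```bash
python3 p.py .4783,-.0673,.335,-.109
```

```text
.4783,-.0673,.335,-.109 -> [0.0899, 0.2869, -0.1225, 0.0693] rows>=5.2
t 9.85 pos [0.3998 0.223  0.2125] F [-0.8 -0.4  4.8] w 0.0117 q [ 0.26  0.67  1.99 -0.    0.48  1.87]
```

>>> servo_tool(steps=[0,0,0,-0.06,0,0,0,0,-0.122,0,0,0.018,0.057,-0.122,0.02,0,0.036,0.115,-0.122,0.04,0,0.054,0.172,-0.122,0.069,0,0.072,0.23,-0.122,0.069,0,0.09,0.286,-0.122,0.069,0,0.09,0.286,-0.122,0.069,0,0.09,0.286,-0.122,0.069,0,0.09,0.286,-0.122,0.069])

```text
time: 11.1
position: [0.4773, -0.065, 0.3336]
tool_rot: [0.999, -0.054, -0.001, -0.0]
ft_force: [0.4, 0.2, -1.7]
grip_width: 0.0119
```

```bash
python3 p.py .4783,-.0663,.228,-.109
```

```text
.4783,-.0663,.228,-.109 -> [0.0011, 0.0012, 0.1056, 0.0016] rows>=1.7
t 11.1 pos [ 0.4773 -0.065   0.3336] F [ 0.4  0.2 -1.7] w 0.0119 q [-0.37  0.45  1.86  0.    0.84  1.31]
```

>>> servo_tool(steps=[0,0.001,0.001,0.04,0,0,0.001,0.001,0.08,0,0,0.001,0.001,0.1,0,0,0.001,0.001,0.105,0,0,0.001,0.001,0.105,0])

```text
time: 11.72
position: [0.4791, -0.0668, 0.2291]
tool_rot: [0.999, -0.054, -0.0, -0.0]
ft_force: [-1.2, 0.1, -0.8]
grip_width: 0.0113
```

```bash
python3 p.py .5678,-.0761,.228,-.109; python3 - <<'E'
from h import *
snap('wrist','w6')
E
```

```text
.5678,-.0761,.228,-.109 -> [0.0892, -0.0003, 0.0011, 0.0013] rows>=1.4
t 11.72 pos [ 0.4791 -0.0668  0.2291] F [-1.2  0.1 -0.8] w 0.0113 q [-0.37  0.65  1.92  0.    0.57  1.31]
w6 {'vertical_fov': 66.82698548145252, 'cx': 257.42566397578935, 'cy': 191.06470038873803, 'T': [[-0.1082, 0.9514, 0.2884, 0.5584], [-0.9941, -0.1037, -0.0309, -0.0738], [0.0005, -0.29, 0.957, 0.2081], [0.0, 0.0, 0.0, 1.0]]}
```

View pics/w6.png

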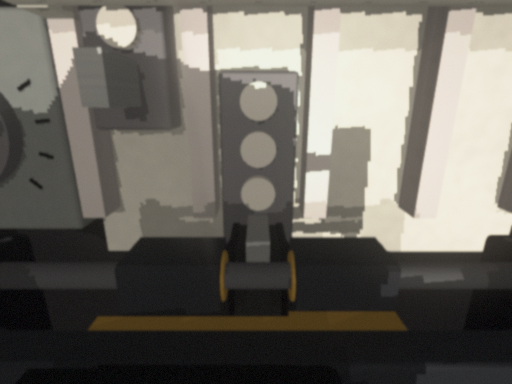

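>>> servo_tool(steps=[0,0,-0.001,0.001,0,0,0.03,-0.001,0.002,0,0,0.06,-0.001,0.002,0,0,0.08,-0.001,0.002,0,0,0.088,-0.001,0.002,0,0,0.092,-0.001,0.002,0,0,0.093,-0.001,0.002,0,0,0.093,-0.001,0.002,0], force=15)

```text
time: 12.78
position: [0.5684, -0.0764, 0.2275]
tool_rot: [0.999, -0.054, -0.004, -0.0]
ft_force: [-8.7, -1.7, 7.5]
grip_width: 0.0124
```

```bash
python3 p.py .5678,-.0761,.228,-.109
```

```text
.5678,-.0761,.228,-.109 -> [-0.0006, -0.0002, -0.0005, 0.0006] rows>=0.0
t 12.78 pos [ 0.5684 -0.0764  0.2275] F [-8.7 -1.7  7.5] w 0.0124 q [-0.33  0.72  1.69 -0.    0.74  1.35]
```

>>> servo_tool(steps=[0.03,0,0,0,0,0.035,0,0,0,0,0.035,0,0,0,0,0.035,-0.003,0,-0.04,0,0.035,-0.003,0,-0.09,0,0.035,-0.04,0,-0.11,0,0.035,-0.08,0,-0.11,0,0.035,-0.08,0,-0.11,0,0.035,-0.08,0,-0.11,0], force=25)

```text
time: 13.9
position: [0.4928, -0.0682, 0.3372]
tool_rot: [0.999, -0.055, 0.001, 0.0]
ft_force: [0.3, -0.9, 0.6]
grip_width: 0.0349
```

```bash
python3 - <<'E'
from m import *
snap('wrist','w7');snap('side','s7'); crop('s7',165,250,345,375,4.4,'s7c'); crop('w7',120,30,350,220,3.4,'w7c')
for y in (.105,.035): print('pred trailing', [proj('w7',W(-.02,y+d,.039)).round(1) for d in(.022,-.022)], 'tab top', [proj('w7',W(.005+d,y,.076)).round(1) for d in (.012,-.012)])
E
```

```text
w7 {'vertical_fov': 66.82698548145252, 'cx': 257.42566397578935, 'cy': 191.06470038873803, 'T': [[-0.1099, 0.9518, 0.2864, 0.5721], [-0.9939, -0.1055, -0.0307, -0.0755], [0.001, -0.288, 0.9576, 0.3163], [0.0, 0.0, 0.0, 1.0]]}
s7 {'vertical_fov': 43.85289932410897, 'cx': 259.1207970552225, 'cy': 187.42331578243588, 'T': [[-0.9957, 0.0763, -0.052, 0.4832], [-0.0918, -0.7537, 0.6508, 0.7202], [0.0104, 0.6528, 0.7574, 0.9248], [0.0, 0.0, 0.0, 1.0]]}
pred trailing [array([161.6, 136. ]), array([208.3, 135.9])] tab top [array([170.3,  93.2]), array([172.9, 124.5])]
pred trailing [array([236. , 135.9]), array([282.7, 135.8])] tab top [array([259.7,  93.1]), array([259.7, 124.4])]
```

View pics/s7c.png

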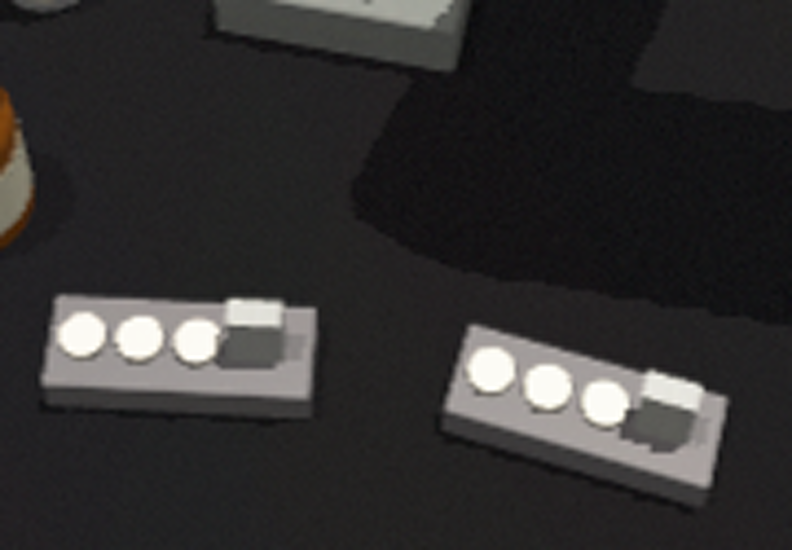

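View pics/w7c.png

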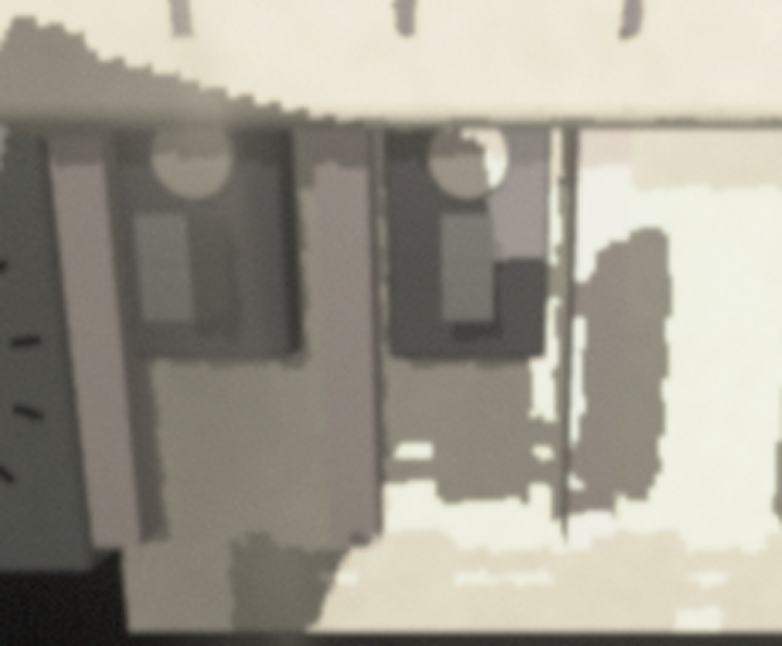

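```bash
python3 p.py .5805,.3226,.32,.062
```

```text
.5805,.3226,.32,.062 -> [0.0442, -0.3981, 0.0169, -0.1711] rows>=6.4
t 14.0 pos [ 0.4932 -0.0684  0.3369] F [-1.3 -0.8  0.3] w 0.0351 q [-0.36  0.46  1.82  0.    0.86  1.32]
```

>>> servo_tool(steps=[0.04,0.006,-0.06,0.003,-0.03,0.04,0.012,-0.12,0.006,-0.06,0.04,0.019,-0.18,0.009,-0.09,0.04,0.026,-0.24,0.012,-0.12,0.04,0.033,-0.3,0.015,-0.15,0.04,0.04,-0.36,0.017,-0.17,0.04,0.044,-0.398,0.017,-0.17,0.04,0.044,-0.398,0.017,-0.17,0.04,0.044,-0.398,0.017,-0.17])

```text
time: 15.12
position: [0.5792, 0.3226, 0.3191]
tool_rot: [1.0, 0.031, -0.001, 0.0]
ft_force: [0.1, 0.1, 0.6]
grip_width: 0.0401
```

```bash
python3 - <<'E'
from h import *
snap('wrist','w8'); crop('w8',190,60,320,240,4,'w8c')
E
python3 p.py .5805,.3226,.212,.062
```

```text
w8 {'vertical_fov': 66.82698548145252, 'cx': 257.42566397578935, 'cy': 191.06470038873803, 'T': [[0.0604, 0.9549, 0.2906, 0.6589], [-0.9982, 0.0574, 0.019, 0.329], [0.0014, -0.2913, 0.9566, 0.298], [0.0, 0.0, 0.0, 1.0]]}
.5805,.3226,.212,.062 -> [0.0013, -0.0005, 0.1073, -0.0018] rows>=1.7
t 15.18 pos [0.5792 0.322  0.3193] F [ 0.5 -0.1 -0.5] w 0.0401 q [ 0.34  0.67  1.41 -0.    1.06  1.85]
```

View pics/w8c.png

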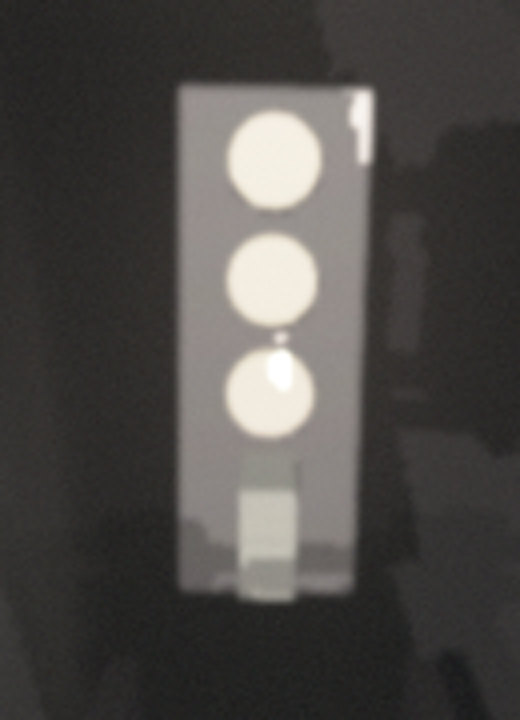

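>>> servo_tool(steps=[0.04,0.001,-0.001,0.04,0.01,0.04,0.001,-0.001,0.08,0.01,0.04,0.001,-0.001,0.107,0.01,0.04,0.001,-0.001,0.107,0.01,0,0.001,-0.001,0.107,0.01,0,0.001,-0.001,0.107,0.01,0,0.001,-0.001,0.107,0.01,0,0.001,-0.001,0.107,0.01,0,0.001,-0.001,0.107,0.01])

```text
time: 16.3
position: [0.5803, 0.3239, 0.2138]
tool_rot: [1.0, 0.025, 0.001, -0.0]
ft_force: [-1.5, -2.0, 3.9]
grip_width: 0.0121
```

```bash
python3 p.py .4707,-.1363,.335,-.109
```

```text
.4707,-.1363,.335,-.109 -> [-0.1329, 0.454, -0.1212, 0.16] rows>=7.8
t 16.3 pos [0.5803 0.3239 0.2138] F [-1.5 -2.   3.9] w 0.0121 q [ 0.34  0.82  1.45 -0.    0.87  1.86]
```

>>> servo_tool(steps=[0,0,0,-0.06,0,0,0,0,-0.12,0,0,-0.017,0.058,-0.12,0.02,0,-0.034,0.116,-0.12,0.04,0,-0.051,0.174,-0.12,0.06,0,-0.068,0.232,-0.12,0.08,0,-0.085,0.29,-0.12,0.1,0,-0.102,0.348,-0.12,0.12,0,-0.119,0.406,-0.12,0.14,0,-0.133,0.453,-0.12,0.16,0,-0.133,0.453,-0.12,0.16,0,-0.133,0.453,-0.12,0.16])

```text
time: 17.8
position: [0.47, -0.1351, 0.3326]
tool_rot: [0.998, -0.055, -0.001, -0.001]
ft_force: [-0.1, 0.3, -1.8]
grip_width: 0.0117
```

```bash
python3 p.py .4707,-.1363,.231,-.109; python3 - <<'E'
from h import *
snap('wrist','w9')
E
```

```text
.4707,-.1363,.231,-.109 -> [0.0009, 0.0012, 0.1016, -0.001] rows>=1.6
t 17.8 pos [ 0.47   -0.1351  0.3326] F [-0.1  0.3 -1.8] w 0.0117 q [-0.51  0.46  1.84  0.    0.84  1.17]
w9 {'vertical_fov': 66.82698548145252, 'cx': 257.42566397578935, 'cy': 191.06470038873803, 'T': [[-0.1104, 0.9508, 0.2893, 0.5493], [-0.9939, -0.1055, -0.0325, -0.1423], [-0.0004, -0.2911, 0.9567, 0.3115], [0.0, 0.0, 0.0, 1.0]]}
```

View pics/w9.png

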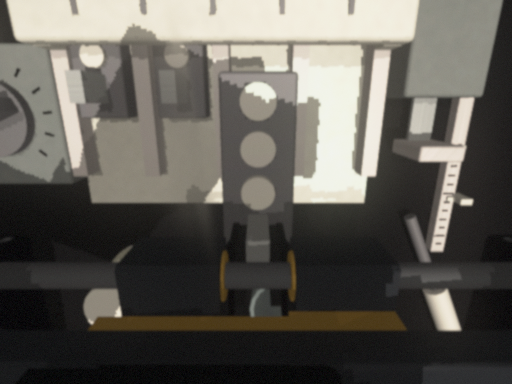

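>>> servo_tool(steps=[0,0.001,0.001,0.04,0,0,0.001,0.001,0.08,0,0,0.001,0.001,0.098,0,0,0.001,0.001,0.101,0,0,0.001,0.001,0.101,0])

```text
time: 18.48
position: [0.4716, -0.1356, 0.2322]
tool_rot: [0.999, -0.054, 0.0, 0.0]
ft_force: [0.2, 0.7, -1.7]
grip_width: 0.0117
```

```bash
python3 p.py .5602,-.1456,.229,-.109; python3 - <<'E'
from h import *
snap('wrist','w10')
E
```

```text
.5602,-.1456,.229,-.109 -> [0.0892, 0.0005, 0.0032, 0.0015] rows>=1.4
t 18.48 pos [ 0.4716 -0.1356  0.2322] F [ 0.2  0.7 -1.7] w 0.0117 q [-0.51  0.65  1.9   0.    0.59  1.17]
w10 {'vertical_fov': 66.82698548145252, 'cx': 257.42566397578935, 'cy': 191.06470038873803, 'T': [[-0.108, 0.9515, 0.288, 0.5509], [-0.9942, -0.1036, -0.0306, -0.1426], [0.0007, -0.2896, 0.9571, 0.2112], [0.0, 0.0, 0.0, 1.0]]}
```

View pics/w10.png

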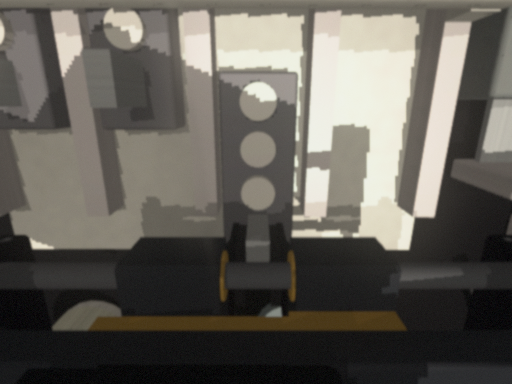

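Lane 1 is centred, so I'll slide it home.

>>> servo_tool(steps=[0,0,0,0.002,0,0,0.03,0,0.003,0,0,0.06,0,0.003,0,0,0.08,0,0.003,0,0,0.088,0,0.003,0,0,0.092,0,0.003,0,0,0.094,0,0.003,0,0,0.094,0,0.003,0], force=15)

```text
time: 19.52
position: [0.5611, -0.1461, 0.2287]
tool_rot: [0.999, -0.054, -0.005, -0.001]
ft_force: [-6.9, -1.2, 3.9]
grip_width: 0.0115
```

```bash
python3 p.py .5602,-.1456,.229,-.109
```

```text
.5602,-.1456,.229,-.109 -> [-0.0009, -0.0004, -0.0003, 0.0003] rows>=0.0
t 19.52 pos [ 0.5611 -0.1461  0.2287] F [-6.9 -1.2  3.9] w 0.0115 q [-0.45  0.72  1.67 -0.    0.76  1.23]
```

>>> servo_tool(steps=[0.03,0,0,0,0,0.035,0,0,0,0,0.035,0,0,0,0,0.035,-0.003,0,-0.04,0,0.035,-0.003,0,-0.09,0,0.035,-0.04,0,-0.11,0,0.035,-0.08,0,-0.11,0,0.035,-0.08,0,-0.11,0,0.035,-0.08,0,-0.11,0], force=25)

```text
time: 20.65
position: [0.4859, -0.1383, 0.3393]
tool_rot: [0.999, -0.055, 0.001, 0.0]
ft_force: [0.9, -0.7, -0.3]
grip_width: 0.0352
```

```bash
python3 - <<'E'
from m import *
snap('wrist','w11');snap('side','s11'); crop('s11',165,250,345,375,4.4,'s11c')
E
python3 p.py .3983,.3408,.32,-.189
```

```text
w11 {'vertical_fov': 66.82698548145252, 'cx': 257.42566397578935, 'cy': 191.06470038873803, 'T': [[-0.1099, 0.9518, 0.2862, 0.5652], [-0.9939, -0.1057, -0.0304, -0.1455], [0.0013, -0.2878, 0.9577, 0.3184], [0.0, 0.0, 0.0, 1.0]]}
s11 {'vertical_fov': 43.85289932410897, 'cx': 259.1207970552225, 'cy': 187.42331578243588, 'T': [[-0.9957, 0.0763, -0.052, 0.4832], [-0.0918, -0.7537, 0.6508, 0.7202], [0.0104, 0.6528, 0.7574, 0.9248], [0.0, 0.0, 0.0, 1.0]]}
.3983,.3408,.32,-.189 -> [-0.1396, -0.4668, 0.0189, 0.08] rows>=7.8
t 20.75 pos [ 0.4863 -0.1384  0.3389] F [-0.2 -0.8  0.4] w 0.0351 q [-0.5   0.47  1.8   0.    0.88  1.18]
```

View pics/s11c.png

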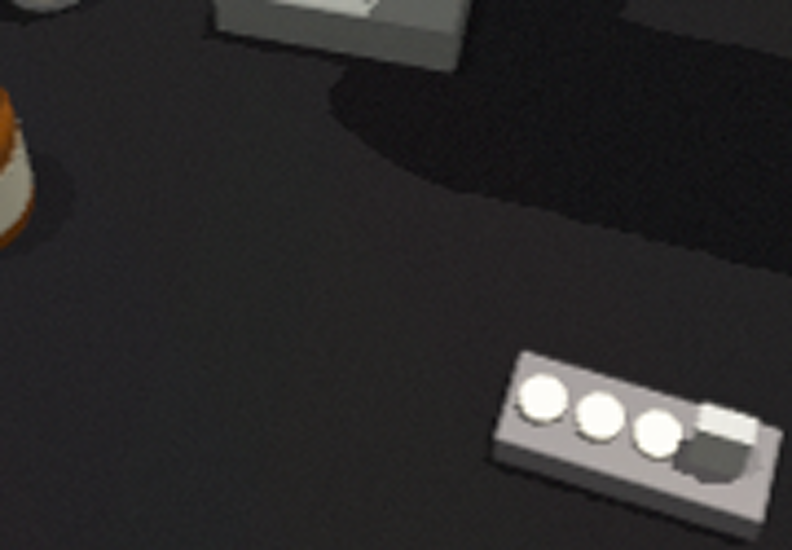

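View pics/w11.png

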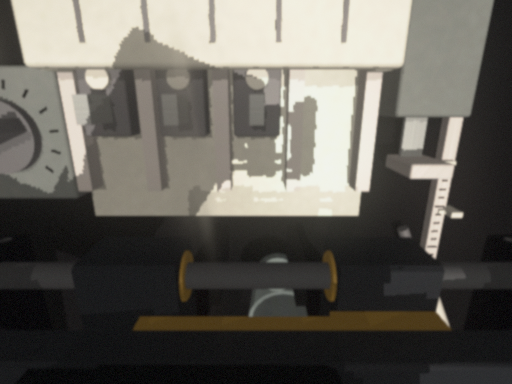

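The last cassette, D, has been knocked aside, so I'm measuring it again.

```bash
python3 - <<'E'
from m import *
C=S((165,250),4.4,[(523,351),(781,430),(757,522),(497,442),(727,423)])
x,r=fit('s11',CL,C,(.44,.3,-.2)); t=x[:2]-.035*np.array([np.cos(x[2]),np.sin(x[2])]); print(x.round(4),t.round(4),at('s11',*C[4],.061),np.abs(r).max())
import os; os.system('python3 p.py %.4f,%.4f,.32,%.3f'%(t[0],t[1],x[2]))
E
```

```text
0.3751,0.3536,.32,-0.212 -> [-0.1641, -0.477, 0.0189, 0.103] rows>=8.1
t 20.75 pos [ 0.4863 -0.1384  0.3389] F [-0.2 -0.8  0.4] w 0.0351 q [-0.5   0.47  1.8   0.    0.88  1.18]
[ 0.4093  0.3463 -0.2116] [0.3751 0.3536] [0.37511542 0.35300023 0.061     ] 1.4091267443799325
```

>>> servo_tool(steps=[0.04,-0.02,-0.058,0.003,0.02,0.04,-0.04,-0.116,0.006,0.04,0.04,-0.06,-0.174,0.009,0.06,0.04,-0.08,-0.232,0.012,0.08,0.04,-0.1,-0.29,0.015,0.1,0.04,-0.12,-0.348,0.017,0.103,0.04,-0.14,-0.406,0.019,0.103,0.04,-0.16,-0.464,0.019,0.103,0.04,-0.164,-0.477,0.019,0.103,0.04,-0.164,-0.477,0.019,0.103,0.04,-0.164,-0.477,0.019,0.103])

```text
time: 22.12
position: [0.3745, 0.353, 0.3196]
tool_rot: [0.994, -0.107, -0.0, 0.0]
ft_force: [0.1, -0.7, 0.4]
grip_width: 0.0403
```

```bash
python3 - <<'E'
from h import *
snap('wrist','w12'); crop('w12',190,60,320,240,4,'w12c')
E
python3 p.py .3751,.3533,.212,-.212
```

```text
w12 {'vertical_fov': 66.82698548145252, 'cx': 257.42566397578935, 'cy': 191.06470038873803, 'T': [[-0.2126, 0.9349, 0.2841, 0.4525], [-0.9771, -0.2039, -0.0602, 0.3376], [0.0016, -0.2904, 0.9569, 0.2986], [0.0, 0.0, 0.0, 1.0]]}
.3751,.3533,.212,-.212 -> [0.0003, -0.0006, 0.1077, -0.0023] rows>=1.7
t 22.18 pos [0.3747 0.3528 0.3197] F [ 0.3  0.1 -0.3] w 0.0399 q [ 0.54  0.51  1.79 -0.    0.85  2.32]
```

View pics/w12c.png

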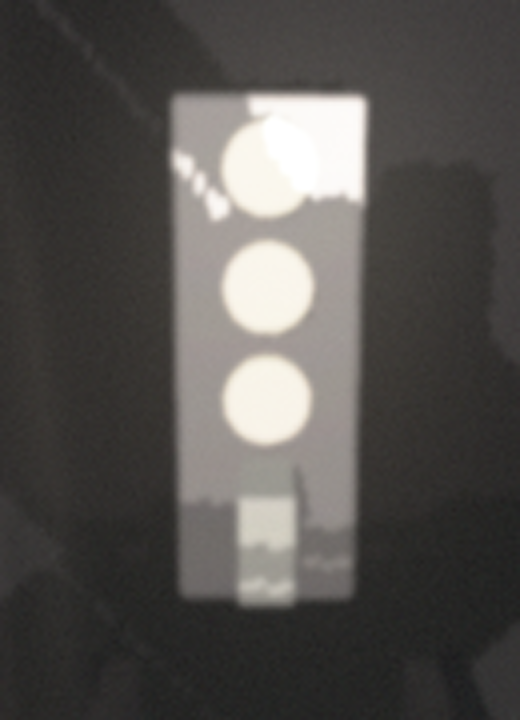

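Aligned, so I'll grasp it.

>>> servo_tool(steps=[0.04,0,-0.001,0.04,0,0.04,0,-0.001,0.08,0,0.04,0,-0.001,0.108,0,0.04,0,-0.001,0.108,0,0,0,-0.001,0.108,0,0,0,-0.001,0.108,0,0,0,-0.001,0.108,0,0,0,-0.001,0.108,0,0,0,-0.001,0.108,0])

```text
time: 23.3
position: [0.3743, 0.3552, 0.2127]
tool_rot: [0.994, -0.106, 0.0, -0.0]
ft_force: [-0.8, -0.9, 4.9]
grip_width: 0.0123
```

```bash
python3 p.py .3751,.3533,.335,-.212 .42,.1,.335,-.16 .4631,-.2054,.335,-.109
```

```text
.3751,.3533,.335,-.212 -> [0.0012, 0.0016, -0.1223, 0.0004] rows>=2.0
.42,.1,.335,-.16 -> [0.0982, 0.2399, -0.1223, -0.0516] rows>=4.6
.4631,-.2054,.335,-.109 -> [0.2045, 0.5294, -0.1223, -0.1026] rows>=9.3
t 23.3 pos [0.3743 0.3552 0.2127] F [-0.8 -0.9  4.9] w 0.0123 q [ 0.54  0.7   1.85 -0.    0.59  2.33]
```

>>> servo_tool(steps=[0,0,0,-0.06,0,0,0,0,-0.122,0,0,0.024,0.058,-0.122,-0.01,0,0.048,0.116,-0.122,-0.02,0,0.072,0.174,-0.122,-0.04,0,0.096,0.232,-0.122,-0.05,0,0.12,0.29,-0.122,-0.06,0,0.144,0.348,-0.122,-0.07,0,0.164,0.406,-0.122,-0.08,0,0.184,0.464,-0.122,-0.09,0,0.204,0.52,-0.122,-0.1,0,0.204,0.53,-0.122,-0.103])

```text
time: 24.8
position: [0.4629, -0.2101, 0.334]
tool_rot: [0.998, -0.057, 0.002, 0.001]
ft_force: [0.4, 0.6, -1.3]
grip_width: 0.0117
```

>>> servo_tool(steps=[0,0,0,0,0,0,0,0,0,0])

```text
time: 25.05
position: [0.4615, -0.2043, 0.3335]
tool_rot: [0.999, -0.054, -0.001, -0.001]
ft_force: [-0.2, 0.3, -1.8]
grip_width: 0.0118
```

```bash
python3 p.py .4631,-.2054,.2295,-.109;  python3 - <<'E'
from h import *
snap('wrist','w13')
E
```

```text
.4631,-.2054,.2295,-.109 -> [0.0017, 0.0009, 0.104, 0.001] rows>=1.7
t 25.05 pos [ 0.4615 -0.2043  0.3335] F [-0.2  0.3 -1.8] w 0.0118 q [-0.64  0.47  1.8   0.    0.87  1.04]
w13 {'vertical_fov': 66.82698548145252, 'cx': 257.42566397578935, 'cy': 191.06470038873803, 'T': [[-0.1085, 0.9508, 0.29, 0.5408], [-0.9941, -0.1035, -0.0326, -0.2114], [-0.0009, -0.2919, 0.9565, 0.3124], [0.0, 0.0, 0.0, 1.0]]}
```

View pics/w13.png

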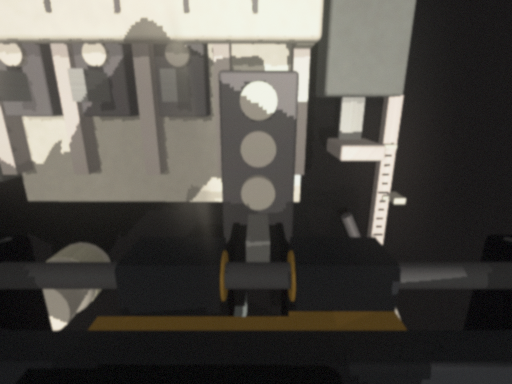

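>>> servo_tool(steps=[0,0.002,0.001,0.04,0,0,0.002,0.001,0.08,0,0,0.002,0.001,0.1,0,0,0.002,0.001,0.103,0,0,0.002,0.001,0.103,0])

```text
time: 25.72
position: [0.4643, -0.2065, 0.2314]
tool_rot: [0.999, -0.054, 0.0, 0.0]
ft_force: [0.2, 0.1, -1.3]
grip_width: 0.0119
```

```bash
python3 p.py .5525,-.2152,.228,-.109; python3 - <<'E'
from h import *
snap('wrist','w14')
E
```

```text
.5525,-.2152,.228,-.109 -> [0.0886, -0.0009, 0.0034, 0.0011] rows>=1.4
t 25.73 pos [ 0.4643 -0.2065  0.2314] F [ 0.2  0.1 -1.3] w 0.0119 q [-0.64  0.66  1.86  0.    0.62  1.04]
w14 {'vertical_fov': 66.82698548145252, 'cx': 257.42566397578935, 'cy': 191.06470038873803, 'T': [[-0.1084, 0.9515, 0.2879, 0.5436], [-0.9941, -0.104, -0.0306, -0.2136], [0.0008, -0.2895, 0.9572, 0.2104], [0.0, 0.0, 0.0, 1.0]]}
```

View pics/w14.png

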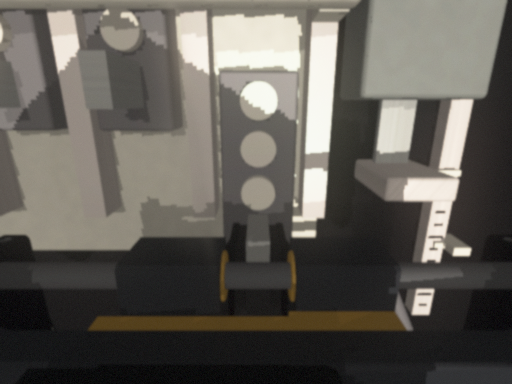

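>>> servo_tool(steps=[0,0,-0.002,0.002,0,0,0.03,-0.002,0.003,0,0,0.06,-0.002,0.003,0,0,0.08,-0.002,0.003,0,0,0.088,-0.002,0.003,0,0,0.092,-0.002,0.003,0,0,0.094,-0.002,0.003,0,0,0.094,-0.002,0.003,0], force=15)

```text
time: 26.78
position: [0.5536, -0.2148, 0.2277]
tool_rot: [0.999, -0.054, -0.006, -0.001]
ft_force: [-9.1, -1.9, 4.9]
grip_width: 0.0121
```

```bash
python3 p.py .5525,-.2152,.229,-.109
```

```text
.5525,-.2152,.229,-.109 -> [-0.001, 0.0005, -0.0013, 0.0008] rows>=0.0
t 26.77 pos [ 0.5536 -0.2148  0.2277] F [-9.1 -1.9  4.9] w 0.0121 q [-0.56  0.73  1.64 -0.    0.78  1.12]
```

>>> servo_tool(steps=[0.03,0,0,0,0,0.035,0,0,0,0,0.035,0,0,0,0,0.035,-0.003,0,-0.04,0,0.035,-0.003,0,-0.09,0,0.035,-0.04,0,-0.11,0,0.035,-0.08,0,-0.11,0,0.035,-0.08,0,-0.11,0,0.035,-0.08,0,-0.11,0])

```text
time: 27.9
position: [0.4788, -0.2071, 0.3382]
tool_rot: [0.999, -0.055, 0.001, 0.0]
ft_force: [0.0, -0.5, -0.7]
grip_width: 0.0347
```

```bash
python3 - <<'E'
from m import *
snap('wrist','w15');snap('side','s15')
crop('w15',130,30,330,220,4,'w15c'); crop('w15',300,60,460,260,4,'w15d'); crop('s15',180,90,340,260,4,'s15c')
for y in (-.105,-.035,.035,.105): print('pred trailing', [proj('w15',W(-.02,y+d,.039)).round(1) for d in(.022,-.022)], 'tab top', [proj('w15',W(.005+d,y,.076)).round(1) for d in (.012,-.012)])
E
```

```text
w15 {'vertical_fov': 66.82698548145252, 'cx': 257.42566397578935, 'cy': 191.06470038873803, 'T': [[-0.1099, 0.9518, 0.2864, 0.5581], [-0.9939, -0.1057, -0.0303, -0.2143], [0.0015, -0.288, 0.9576, 0.3174], [0.0, 0.0, 0.0, 1.0]]}
s15 {'vertical_fov': 43.85289932410897, 'cx': 259.1207970552225, 'cy': 187.42331578243588, 'T': [[-0.9957, 0.0763, -0.052, 0.4832], [-0.0918, -0.7537, 0.6508, 0.7202], [0.0104, 0.6528, 0.7574, 0.9248], [0.0, 0.0, 0.0, 1.0]]}
pred trailing [array([236.4, 137.1]), array([282.9, 137. ])] tab top [array([260.1,  94.7]), array([260.1, 125.8])]
pred trailing [array([162.4, 137.2]), array([208.9, 137.1])] tab top [array([171.2,  94.8]), array([173.8, 126. ])]
pred trailing [array([ 88.3, 137.2]), array([134.9, 137.2])] tab top [array([82.3, 94.9]), array([ 87.4, 126.1])]
pred trailing [array([ 14.2, 137.3]), array([ 60.8, 137.3])] tab top [array([-6.7, 95. ]), array([  1. , 126.2])]
```

View pics/w15c.png

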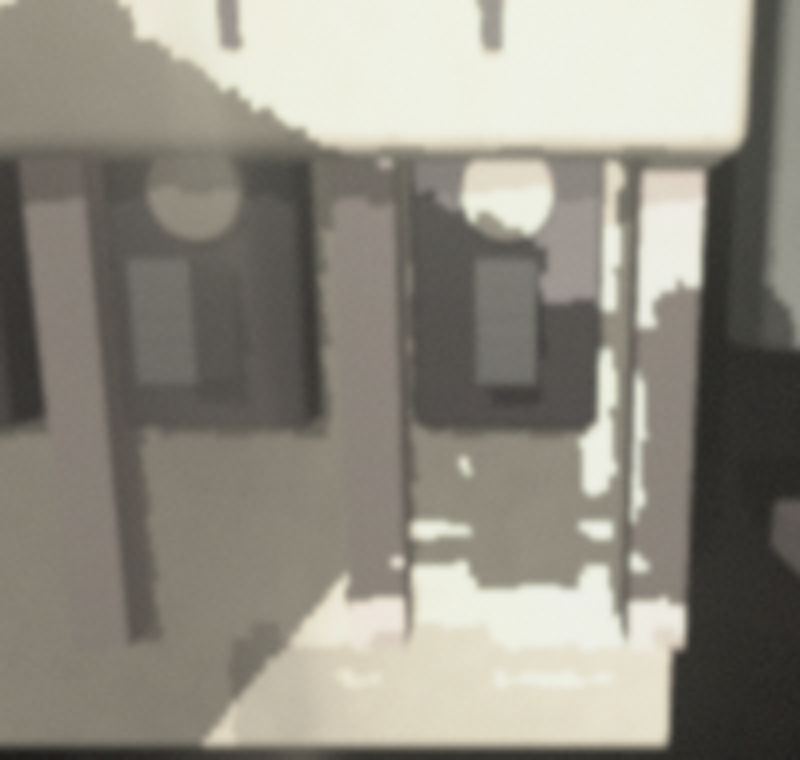

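View pics/w15d.png

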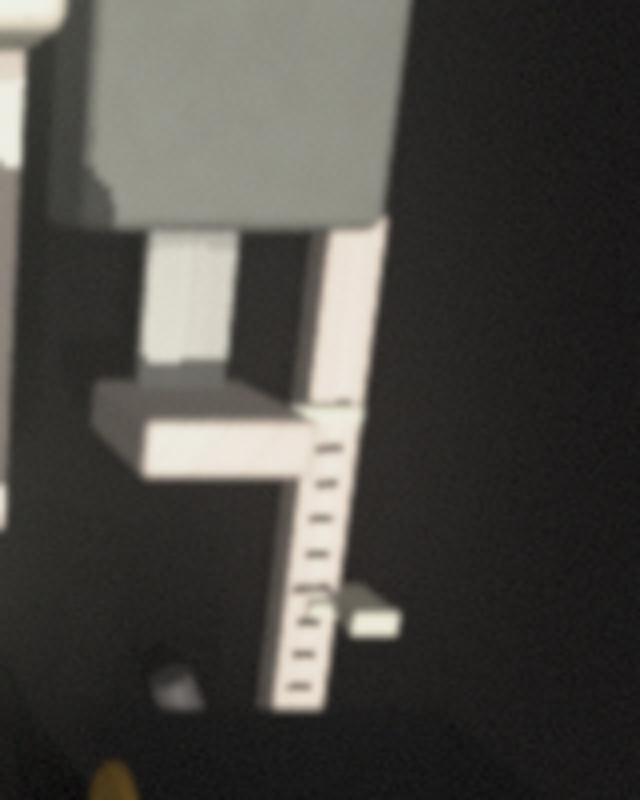

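View pics/s15c.png

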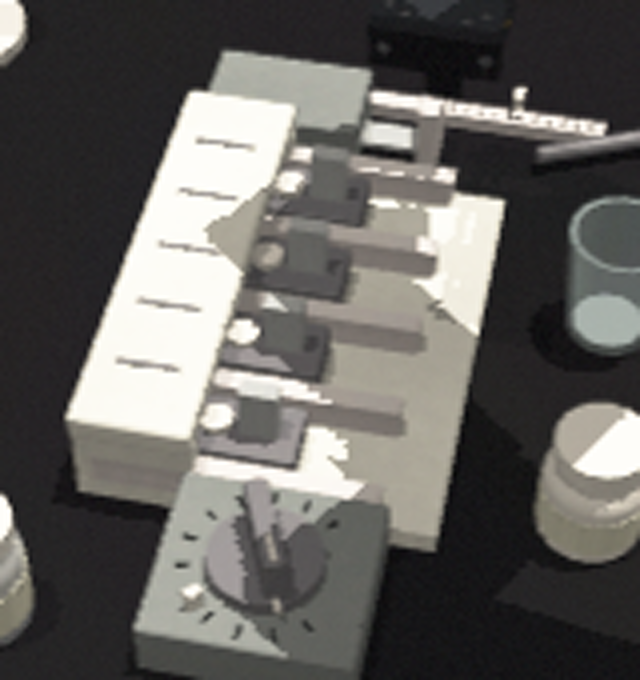

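```bash
python3 - <<'E'
from m import *
crop('w15',360,150,410,220,11,'w15e'); crop('s15',270,100,340,150,11,'s15e')
inc=lambda p:(np.array([[np.cos(TI),np.sin(TI)],[-np.sin(TI),np.cos(TI)]])@(p[:2]-OI)).round(4)
h=at('w15',356.5,172.25,.058); print('handle',h,inc(h))
p=at('w15',343,232,.01); print('pen',p,inc(p))
E
```

```text
handle [ 0.48838995 -0.29807217  0.058     ] [-0.0499 -0.1933]
pen [ 0.40633951 -0.29721958  0.01      ] [-0.1315 -0.2014]
```

View pics/w15e.png

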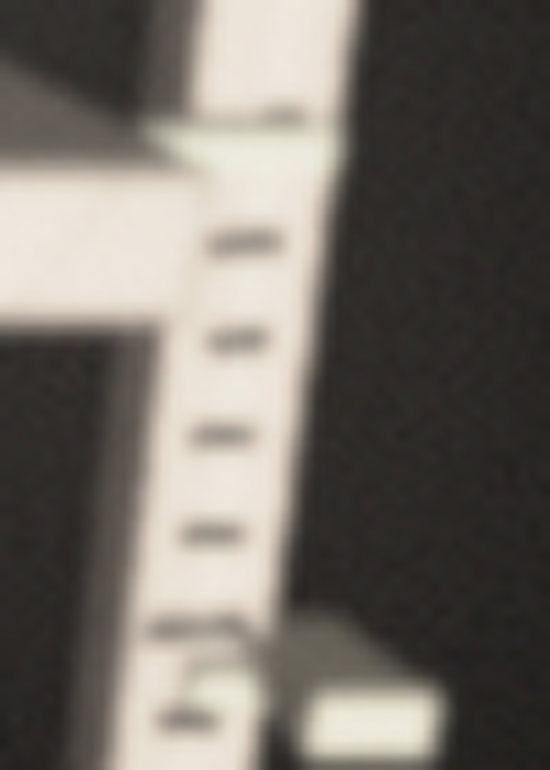

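View pics/s15e.png

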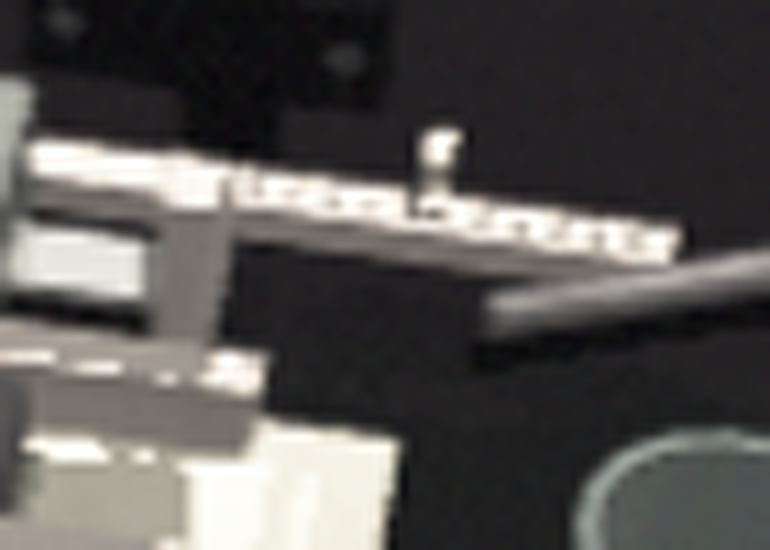

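```bash
python3 - <<'E'
from m import *
inc=lambda p:(np.array([[np.cos(TI),np.sin(TI)],[-np.sin(TI),np.cos(TI)]])@(p[:2]-OI)).round(4)
for z in (.012,.016,.02,.024):
  print(z,'ptr',inc(at('w15',388,163.4,z)),'tip',inc(at('w15',390.9,163.5,z)),'cliptop',inc(at('w15',393.6,215.9,z)),'tongue',inc(at('w15',380.9,212.7,z)))
  s=lambda x,y:inc(at('s15',270+x/11,100+y/11,z))
  print('   side clip top',s(440,137),'ptr right of handle',s(195,185))
for k in [242,340,437,535,628,720]:
  print(inc(at('w15',360+(245-(k-242)*.12)/11,150+k/11,.012)))
E
python3 p.py .4884,-.2981,.30,-1.68
```

```text
0.012 ptr [-0.0509 -0.2421] tip [-0.051  -0.2452] cliptop [-0.1109 -0.2561] tongue [-0.1071 -0.2413]
   side clip top [-0.106  -0.2694] ptr right of handle [-0.0453 -0.2365]
0.016 ptr [-0.0501 -0.2403] tip [-0.0502 -0.2434] cliptop [-0.1094 -0.2541] tongue [-0.1055 -0.2395]
   side clip top [-0.1063 -0.2646] ptr right of handle [-0.0458 -0.2318]
0.02 ptr [-0.0493 -0.2385] tip [-0.0494 -0.2415] cliptop [-0.1078 -0.2521] tongue [-0.104  -0.2377]
   side clip top [-0.1065 -0.2598] ptr right of handle [-0.0464 -0.2272]
0.024 ptr [-0.0485 -0.2366] tip [-0.0486 -0.2396] cliptop [-0.1062 -0.2501] tongue [-0.1025 -0.2359]
   side clip top [-0.1068 -0.2551] ptr right of handle [-0.0469 -0.2226]
[-0.0603 -0.2372]
[-0.0702 -0.2372]
[-0.0802 -0.2373]
[-0.0905 -0.2373]
[-0.1004 -0.2374]
[-0.1104 -0.2374]
.4884,-.2981,.30,-1.68 -> [0.019, 0.0894, 0.0379, 1.5711] rows>=8.4
t 28.0 pos [ 0.4792 -0.2072  0.3379] F [ 0.4 -0.8  0. ] w 0.0347 q [-0.62  0.49  1.76  0.    0.9   1.06]
```

>>> servo_tool(steps=[0.04,0.003,0.02,0.01,0.18,0.04,0.006,0.04,0.02,0.36,0.04,0.01,0.06,0.03,0.54,0.04,0.014,0.08,0.03,0.72,0.04,0.019,0.089,0.03,0.9,0.04,0.019,0.089,0.03,1.08,0.04,0.019,0.089,0.03,1.26,0.04,0.019,0.089,0.03,1.44,0.04,0.019,0.089,0.03,1.571,0.04,0.019,0.089,0.03,1.571,0.04,0.019,0.089,0.03,1.571], force=30)

```text
time: 29.38
position: [0.4877, -0.2974, 0.3076]
tool_rot: [-0.668, 0.744, -0.0, 0.0]
ft_force: [0.2, -0.6, 0.3]
grip_width: 0.0402
```

```bash
python3 - <<'E'
from h import *
snap('wrist','w16')
E
python3 p.py .4884,-.2981,.21,-1.68
```

```text
w16 {'vertical_fov': 66.82698548145252, 'cx': 257.42566397578935, 'cy': 191.06470038873803, 'T': [[-0.9942, -0.1031, -0.0311, 0.4792], [0.1077, -0.9517, -0.2876, -0.3752], [0.0, -0.2893, 0.9572, 0.2866], [0.0, 0.0, 0.0, 1.0]]}
.4884,-.2981,.21,-1.68 -> [0.0006, -0.0009, 0.0976, 0.0016] rows>=1.6
t 29.43 pos [ 0.4876 -0.2974  0.3076] F [ 0.4 -0.6 -0.6] w 0.0401 q [-0.74  0.59  1.66  0.    0.9   2.51]
```

View pics/w16.png

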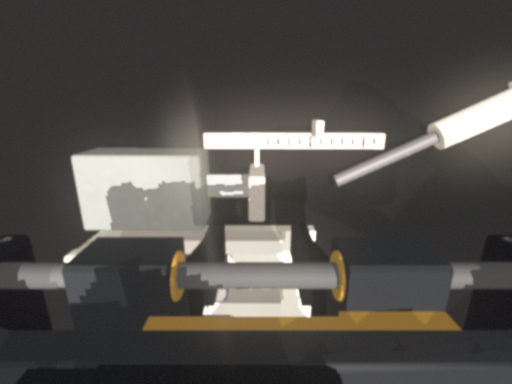

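```bash
python3 - <<'E'
from m import *
crop('w16',190,105,400,235,3.8,'w16c')
E
```

```text
(no output)
```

View pics/w16c.png

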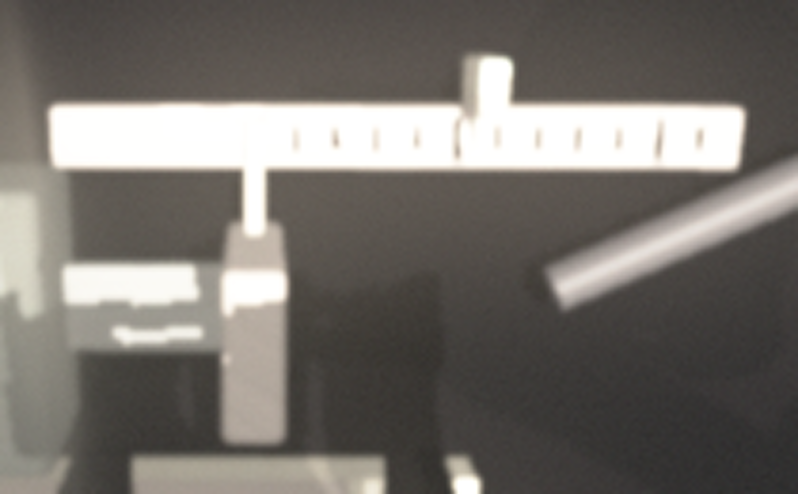

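>>> servo_tool(steps=[0.04,0,0,0.04,0,0.04,0,0,0.08,0,0.04,0,0,0.098,0,0.04,0,0,0.098,0,0.02,0,0,0.098,0,0,0,0,0.098,0,0,0,0,0.098,0,0,0,0,0.098,0,0,0,0,0.098,0], force=30)

```text
time: 30.55
position: [0.4879, -0.2975, 0.2108]
tool_rot: [-0.667, 0.745, -0.001, 0.0]
ft_force: [2.5, 1.1, 6.2]
grip_width: 0.0136
```

```bash
python3 p.py .4322,-.2919,.21,-1.68;python3 - <<'E'
from m import *
snap('wrist','w17')
E
```

```text
.4322,-.2919,.21,-1.68 -> [0.0005, 0.056, 0.0008, -0.0003] rows>=0.9
t 30.55 pos [ 0.4879 -0.2975  0.2108] F [2.5 1.1 6.2] w 0.0136 q [-0.74  0.74  1.71  0.    0.69  2.51]
w17 {'vertical_fov': 66.82698548145252, 'cx': 257.42566397578935, 'cy': 191.06470038873803, 'T': [[-0.9939, -0.1047, -0.034, 0.4793], [0.1101, -0.9519, -0.2861, -0.3754], [-0.0024, -0.2881, 0.9576, 0.1899], [0.0, 0.0, 0.0, 1.0]]}
```

View pics/w17.png

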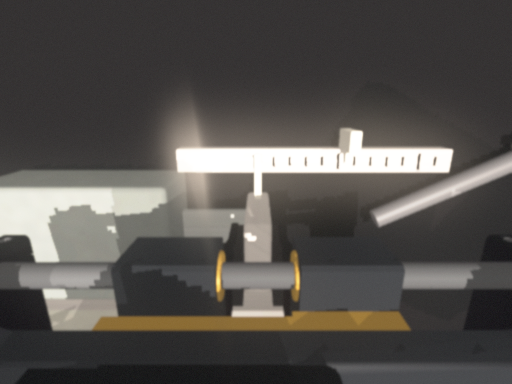

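>>> servo_tool(steps=[0,0,0.015,0,0,0,0,0.03,0,0,0,0,0.045,0,0,0,0,0.053,0,0,0,0,0.0565,0,0,0,0,0.0565,0,0,0,0,0.0565,0,0])

```text
time: 31.48
position: [0.4324, -0.2914, 0.2108]
tool_rot: [-0.667, 0.745, -0.002, 0.001]
ft_force: [6.9, 3.6, 6.1]
grip_width: 0.0138
```

```bash
python3 p.py .4322,-.2919,.21,-1.68;python3 - <<'E'
from m import *
snap('wrist','w18'); crop('w18',200,110,330,220,6,'w18c'); snap('side','s18'); crop('s18',250,90,350,170,7,'s18c')
E
```

```text
.4322,-.2919,.21,-1.68 -> [0.0006, 0.0002, 0.0008, -0.001] rows>=0.0
t 31.48 pos [ 0.4324 -0.2914  0.2108] F [6.9 3.6 6.1] w 0.0138 q [-0.81  0.71  1.83  0.    0.6   2.44]
w18 {'vertical_fov': 66.82698548145252, 'cx': 257.42566397578935, 'cy': 191.06470038873803, 'T': [[-0.9938, -0.1049, -0.0359, 0.4237], [0.1108, -0.952, -0.2854, -0.3692], [-0.0042, -0.2877, 0.9577, 0.1899], [0.0, 0.0, 0.0, 1.0]]}
s18 {'vertical_fov': 43.85289932410897, 'cx': 259.1207970552225, 'cy': 187.42331578243588, 'T': [[-0.9957, 0.0763, -0.052, 0.4832], [-0.0918, -0.7537, 0.6508, 0.7202], [0.0104, 0.6528, 0.7574, 0.9248], [0.0, 0.0, 0.0, 1.0]]}
```

View pics/w18c.png

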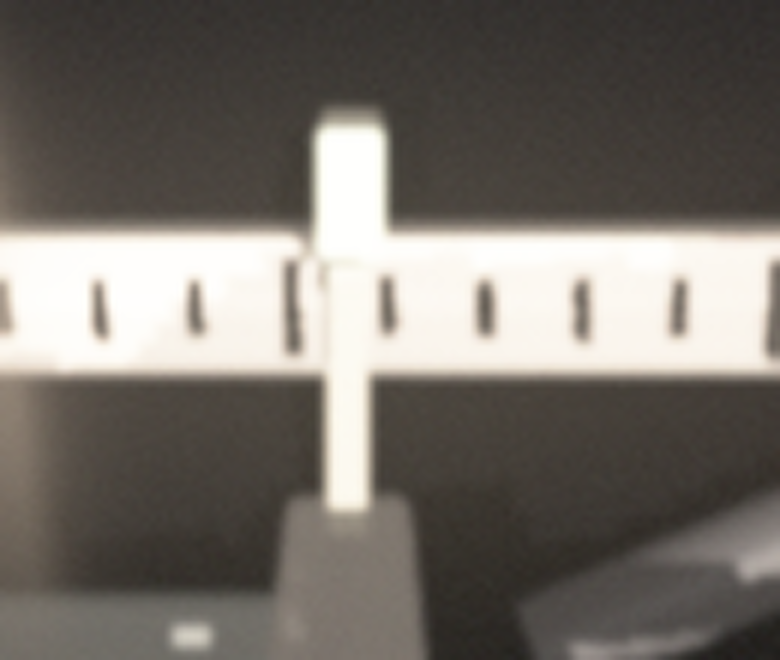

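Pointer and clip agree to about 0.3 mm, so I'm holding here.

>>> servo_tool(steps=[0,0,0,0,0,0,0,0,0,0,0,0,0,0,0,0,0,0,0,0,0,0,0,0,0,0,0,0,0,0,0,0,0,0,0,0,0,0,0,0,0,0,0,0,0,0,0,0,0,0,0,0,0,0,0,0,0,0,0,0])

```text
time: 33.08
position: [0.4325, -0.2913, 0.2108]
tool_rot: [-0.667, 0.745, -0.002, 0.001]
ft_force: [6.0, 4.5, 6.6]
grip_width: 0.0136
```

>>> servo_tool(steps=[0,0,0,0,0,0,0,0,0,0,0,0,0,0,0,0,0,0,0,0,0,0,0,0,0,0,0,0,0,0,0,0,0,0,0,0,0,0,0,0,0,0,0,0,0,0,0,0,0,0,0,0,0,0,0,0,0,0,0,0])

```text
time: 34.58
position: [0.4325, -0.2913, 0.2108]
tool_rot: [-0.667, 0.745, -0.002, 0.001]
ft_force: [6.8, 2.9, 5.0]
grip_width: 0.0132
```

```bash
python3 - <<'E'
from m import *
snap('wrist','w19'); crop('w19',200,110,330,220,6,'w19c')
E
```

```text
w19 {'vertical_fov': 66.82698548145252, 'cx': 257.42566397578935, 'cy': 191.06470038873803, 'T': [[-0.9938, -0.1048, -0.0359, 0.4238], [0.1107, -0.952, -0.2854, -0.3692], [-0.0043, -0.2876, 0.9577, 0.1899], [0.0, 0.0, 0.0, 1.0]]}
```

View pics/w19c.png

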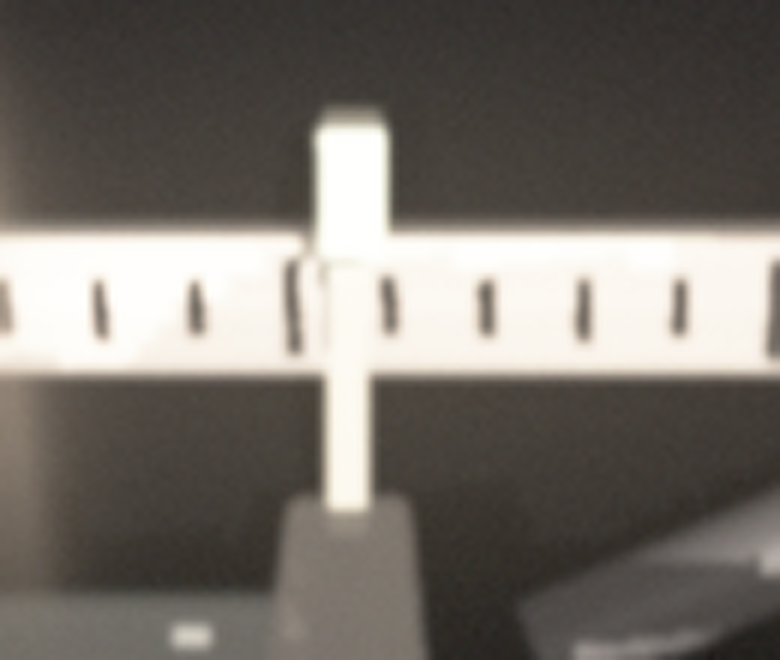

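>>> servo_tool(steps=[0,0,-0.015,0,0,0,0,-0.03,0,0,0,0,-0.045,0,0,0,0,-0.0555,0,0,0,0,-0.0555,0,0,0.02,0,-0.0555,0,0,0.04,0,-0.0555,0,0,0.04,0,-0.0555,0,0,0.04,0,-0.0555,0,0,0.04,0,-0.0555,-0.04,0,0.04,0,-0.0555,-0.1,0,0.04,0,-0.0555,-0.13,0])

```text
time: 36.12
position: [0.4865, -0.2975, 0.3427]
tool_rot: [-0.667, 0.745, -0.002, 0.0]
ft_force: [-0.3, -0.5, -0.1]
grip_width: 0.0398
```

```bash
python3 - <<'E'
from m import *
snap('wrist','w20'); crop('w20',190,105,400,235,3.8,'w20c')
E
```

```text
w20 {'vertical_fov': 66.82698548145252, 'cx': 257.42566397578935, 'cy': 191.06470038873803, 'T': [[-0.9939, -0.1045, -0.0343, 0.4779], [0.1099, -0.9522, -0.285, -0.3754], [-0.0028, -0.287, 0.9579, 0.3219], [0.0, 0.0, 0.0, 1.0]]}
```

View pics/w20c.png

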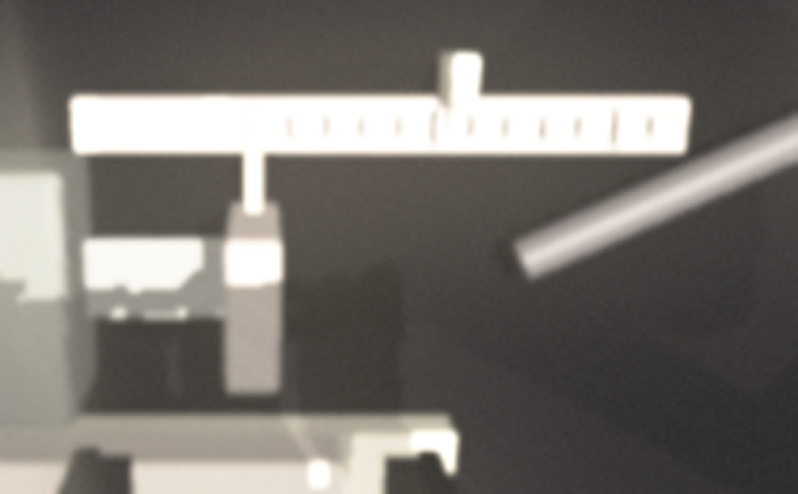

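```bash
python3 p.py .56,.095,.34,1.853 
python3 - <<'E'
from m import *
crop('w15',0,0,2,2,1,'junk'); crop('w2',70,30,225,185,5,'w2dial')
E
```

```text
.56,.095,.34,1.853 -> [-0.3986, -0.0295, 0.0058, -3.533] rows>=18.9
t 36.17 pos [ 0.4872 -0.298   0.3458] F [ 0.9 -0.5  0.8] w 0.0396 q [-0.74  0.53  1.63 -0.    0.97  2.51]
```

View pics/w2dial.png

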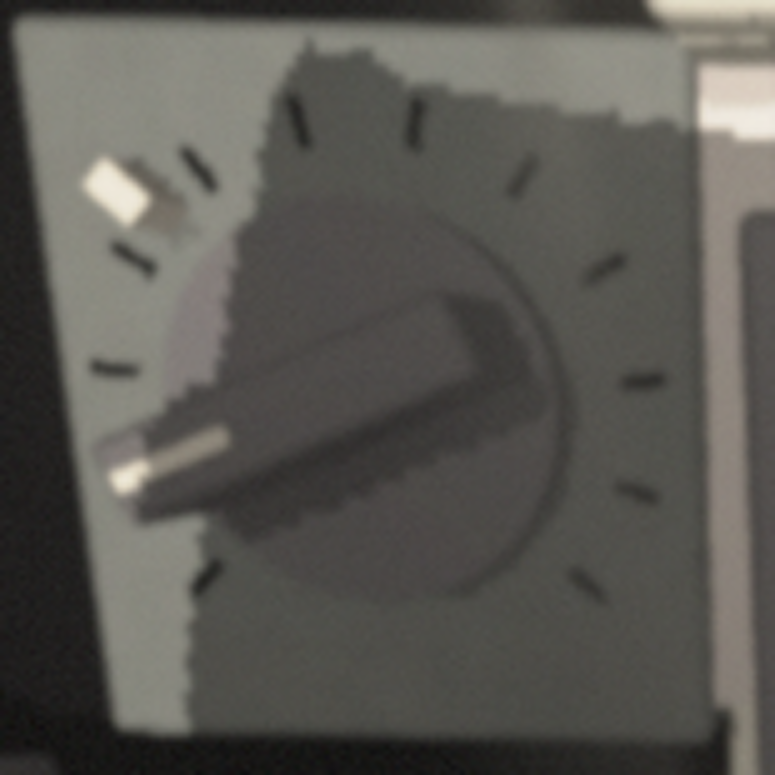

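```bash
python3 - <<'E'
from m import *
d=lambda x,y,z: at('w2',70+x/5,30+y/5,z).round(4)
a=d(460,332,.082);b=d(122,470,.082);print('bar',a,b,np.linalg.norm(a-b),(a+b)/2,np.arctan2(*(b-a)[1::-1]))
# disc edges at z .05: right edge, bottom, top
print('disc R',d(567,420,.05),'top',d(350,195,.05),'bot',d(390,602,.05),'L',d(165,350,.05))
c=d(117,190,.054); print('clip',c)
ax=(a+b)/2
for A in (ax,[.5605,.0965,0]): 
  print(A, np.hypot(*(c-A)[:2]), np.arctan2(*(c-np.array(A))[1::-1]))
E
```

```text
bar [0.5706 0.0654 0.082 ] [0.5554 0.1208 0.082 ] 0.05744736721556524 [0.563  0.0931 0.082 ] 1.8385750923168838
disc R [0.5562 0.0595 0.05  ] top [0.5952 0.0895 0.05  ] bot [0.5278 0.0963 0.05  ] L [0.5738 0.1261 0.05  ]
clip [0.5988 0.1258 0.054 ]
[0.563  0.0931 0.082 ] 0.048486389842924 0.7401735463134993
[0.5605, 0.0965, 0] 0.04822219406041164 0.6530404295479604
```

>>> servo_tool(steps=[0.04,-0.02,-0.0015,0,-0.18,0.04,-0.04,-0.003,0,-0.36,0.04,-0.06,-0.0045,0,-0.54,0.04,-0.08,-0.006,0,-0.72,0.04,-0.1,-0.0075,0,-0.9,0.04,-0.12,-0.009,0,-1.08,0.04,-0.14,-0.0105,0,-1.26,0.04,-0.16,-0.012,0,-1.44,0.04,-0.18,-0.0135,0,-1.62,0.04,-0.2,-0.015,0,-1.8,0.04,-0.2,-0.015,0,-1.85,0.04,-0.2,-0.015,0,-1.85])

```text
time: 37.67
position: [0.5228, -0.0997, 0.3394]
tool_rot: [0.996, 0.085, -0.001, -0.0]
ft_force: [0.7, -0.4, -0.2]
grip_width: 0.04
```

```bash
python3 p.py .56,.095,.34,1.853
```

```text
.56,.095,.34,1.853 -> [0.0696, -0.1856, -0.0006, -1.6834] rows>=9.0
t 37.67 pos [ 0.5228 -0.0997  0.3394] F [ 0.7 -0.4 -0.2] w 0.04 q [-0.4   0.5   1.73 -0.    0.92  1.  ]
```

>>> servo_tool(steps=[0.04,0.008,-0.02,0,-0.18,0.04,0.016,-0.04,0,-0.36,0.04,0.024,-0.06,0,-0.54,0.04,0.032,-0.08,0,-0.72,0.04,0.04,-0.1,0,-0.9,0.04,0.048,-0.12,0,-1.08,0.04,0.056,-0.14,0,-1.26,0.04,0.064,-0.16,0,-1.44,0.04,0.071,-0.18,0,-1.62,0.04,0.0715,-0.184,0,-1.68,0.04,0.0715,-0.184,0,-1.68,0.04,0.0715,-0.184,0,-1.68])

```text
time: 39.17
position: [0.5623, 0.0929, 0.3397]
tool_rot: [0.603, 0.798, -0.0, -0.0]
ft_force: [0.1, 0.2, 0.1]
grip_width: 0.04
```

```bash
python3 p.py .562,.0935,.237,1.845; python3 - <<'E'
from m import *
snap('wrist','w21'); crop('w21',170,80,350,260,4,'w21c'); snap('side','s21')
E
```

```text
.562,.0935,.237,1.845 -> [0.0006, -0.0002, 0.1027, 0.0028] rows>=1.6
t 39.17 pos [0.5623 0.0929 0.3397] F [0.1 0.2 0.1] w 0.04 q [-0.03  0.54  1.64 -0.    0.97 -0.31]
w21 {'vertical_fov': 66.82698548145252, 'cx': 257.42566397578935, 'cy': 191.06470038873803, 'T': [[0.9621, -0.2613, -0.0785, 0.5405], [0.2729, 0.9206, 0.2795, 0.1712], [-0.0008, -0.2903, 0.9569, 0.3187], [0.0, 0.0, 0.0, 1.0]]}
s21 {'vertical_fov': 43.85289932410897, 'cx': 259.1207970552225, 'cy': 187.42331578243588, 'T': [[-0.9957, 0.0763, -0.052, 0.4832], [-0.0918, -0.7537, 0.6508, 0.7202], [0.0104, 0.6528, 0.7574, 0.9248], [0.0, 0.0, 0.0, 1.0]]}
```

View pics/w21.png

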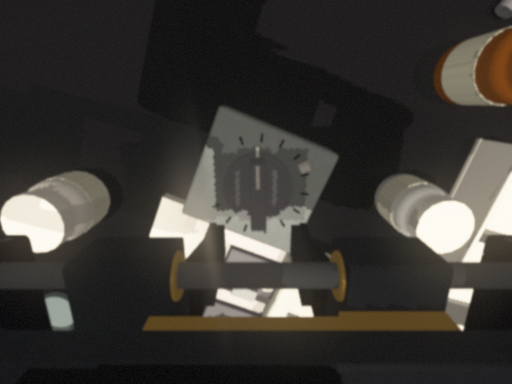

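View pics/w21c.png

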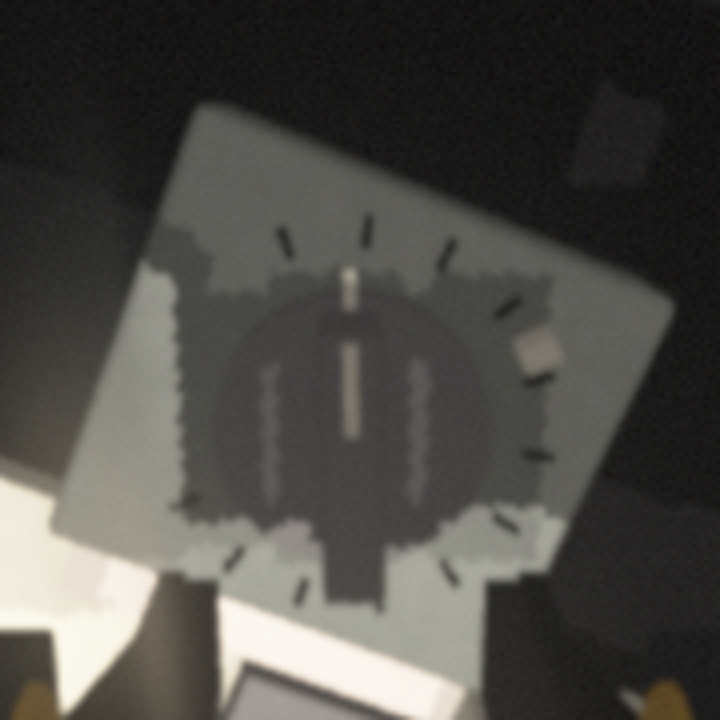

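```bash
python3 - <<'E'
from m import *
d=lambda x,y,z: at('w21',170+x/4,80+y/4,z).round(4)
c=d(538,352,.054); t=d(349,270,.05); L=d(214,415,.05);R=d(492,415,.05)
print('clip',c,'ptr',t,'L',L,'R',R,(L+R)/2)
for A in ([.562,.0935],[.5623,.0929]):
  A=np.array(A); v=c[:2]-A; w=t[:2]-A; print(np.hypot(*v),np.hypot(*w),np.arctan2(v[1],v[0]),np.arctan2(w[1],w[0]))
E
```

```text
clip [0.5982 0.1273 0.054 ] ptr [0.5509 0.1331 0.05  ] L [0.5293 0.0909 0.05  ] R [0.5933 0.1091 0.05  ] [0.5613 0.1    0.05  ]
0.049526558531761446 0.041126268977382356 0.7511258740466502 1.8440860076769692
0.04972092114995452 0.041785164831552375 0.7640642739852721 1.8471236017699635
```

>>> servo_tool(steps=[0.04,0.001,0,0.04,0,0.04,0.001,0,0.08,0,0.04,0.001,0,0.102,0,0.04,0.001,0,0.102,0,0.01,0.001,0,0.102,0,0.01,0.001,0,0.102,0,0.01,0.001,0,0.102,0,0.01,0.001,0,0.102,0], force=15)

```text
time: 40.28
position: [0.562, 0.0944, 0.2387]
tool_rot: [0.602, 0.799, 0.0, 0.0]
ft_force: [-0.9, -2.2, 4.7]
grip_width: 0.0139
```

```bash
python3 p.py .562,.0935,.237,0.74
```

```text
.562,.0935,.237,0.74 -> [-0.0008, -0.0003, 0.0017, 1.11] rows>=5.9
t 40.27 pos [0.562  0.0944 0.2387] F [-0.9 -2.2  4.7] w 0.0139 q [-0.03  0.69  1.7  -0.    0.75 -0.31]
```

>>> servo_tool(steps=[0.01,0,0,0,0.12,0.01,0,0,0,0.25,0.01,0,0,0,0.4,0.01,0,0,0,0.55,0.01,0,0,0,0.7,0.01,0,0,0,0.85,0.01,0,0,0,1.0,0.01,0,0,0,1.1,0.01,0,0,0,1.1,0.01,0,0,0,1.1,0.01,0,0,0,1.1])

```text
time: 41.65
position: [0.5623, 0.0943, 0.2386]
tool_rot: [0.93, 0.367, 0.0, 0.0]
ft_force: [-0.7, -0.3, 6.8]
grip_width: 0.014
```

```bash
python3 p.py .562,.0935,.237,0.74; python3 - <<'E'
from m import *
snap('wrist','w22'); crop('w22',170,60,350,260,3,'w22c'); snap('side','s22'); crop('s22',190,170,310,280,6,'s22c')
E
```

```text
.562,.0935,.237,0.74 -> [-0.0007, 0.0004, 0.0016, 0.0118] rows>=0.1
t 41.65 pos [0.5623 0.0943 0.2386] F [-0.7 -0.3  6.8] w 0.014 q [-0.03  0.69  1.7  -0.    0.75  0.79]
w22 {'vertical_fov': 66.82698548145252, 'cx': 257.42566397578935, 'cy': 191.06470038873803, 'T': [[0.6824, 0.6998, 0.2112, 0.6206], [-0.731, 0.6529, 0.1986, 0.1503], [0.0011, -0.2899, 0.9571, 0.2177], [0.0, 0.0, 0.0, 1.0]]}
s22 {'vertical_fov': 43.85289932410897, 'cx': 259.1207970552225, 'cy': 187.42331578243588, 'T': [[-0.9957, 0.0763, -0.052, 0.4832], [-0.0918, -0.7537, 0.6508, 0.7202], [0.0104, 0.6528, 0.7574, 0.9248], [0.0, 0.0, 0.0, 1.0]]}
```

View pics/w22c.png

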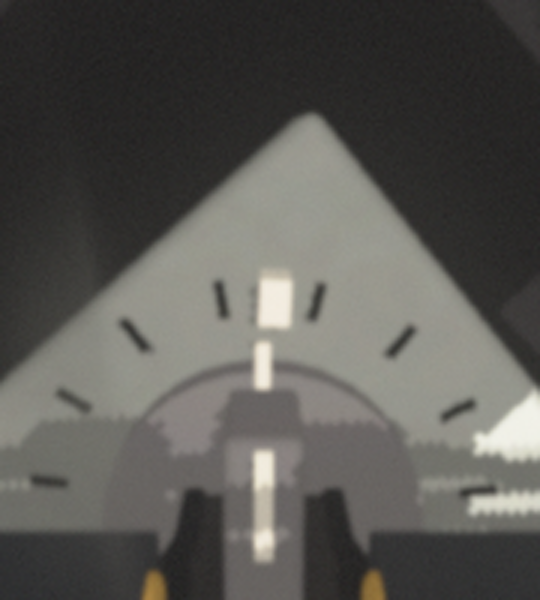

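>>> servo_tool(steps=[0.01,0,0,0,0.03,0.01,0,0,0,0.055,0.01,0,0,0,0.055,0.01,0,0,0,0.055])

```text
time: 42.25
position: [0.5623, 0.0943, 0.2386]
tool_rot: [0.94, 0.341, 0.0, 0.0]
ft_force: [-1.1, -0.9, 5.4]
grip_width: 0.0137
```

```bash
python3 - <<'E'
from m import *
snap('wrist','w23'); crop('w23',170,60,350,260,3,'w23c')
E
```

```text
w23 {'vertical_fov': 66.82698548145252, 'cx': 257.42566397578935, 'cy': 191.06470038873803, 'T': [[0.6412, 0.7346, 0.2217, 0.6235], [-0.7674, 0.6134, 0.1867, 0.147], [0.0011, -0.2898, 0.9571, 0.2177], [0.0, 0.0, 0.0, 1.0]]}
```

View pics/w23c.png

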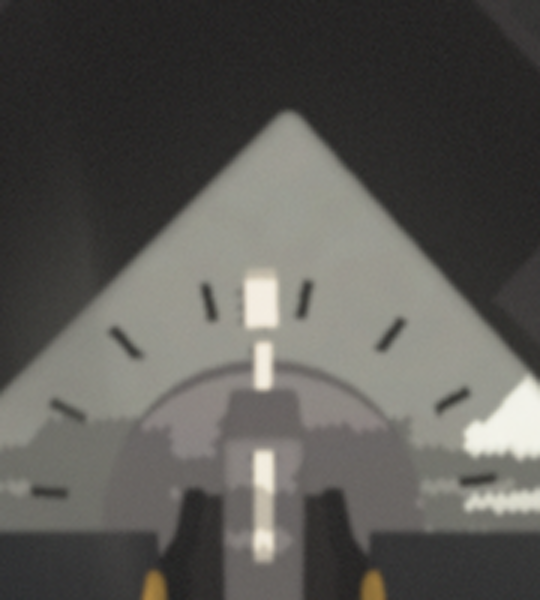

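The dial pointer is aligned with its clip. I'm releasing it, lifting clear and checking everything.

>>> servo_tool(steps=[0.02,0,0,0,0,0.035,0,0,0,0,0.035,0,0,0,0,0.035,0,0,-0.03,0,0.035,0,0,-0.08,0,0.035,-0.04,0,-0.13,0,0.035,-0.08,0.03,-0.16,0,0.035,-0.12,0.06,-0.16,0,0.035,-0.12,0.06,-0.16,0,0.035,-0.12,0.06,-0.16,0,0.035,-0.12,0.06,-0.16,0])

```text
time: 43.68
position: [0.5084, -0.0275, 0.3974]
tool_rot: [0.94, 0.341, -0.0, -0.0]
ft_force: [0.1, 0.2, -1.3]
grip_width: 0.035
```

```bash
python3 p.py; python3 - <<'E'
from m import *
print(get_obs()['position'],get_obs()['time'])
snap('wrist','w24');snap('side','s24');snap('scene','c24'); crop('s24',180,90,340,270,4,'s24c'); crop('c24',90,170,330,340,3.3,'c24c')
E
```

```text
[ 0.5084287  -0.02750229  0.39739987] 43.675
w24 {'vertical_fov': 66.82698548145252, 'cx': 257.42566397578935, 'cy': 191.06470038873803, 'T': [[0.6408, 0.7344, 0.2236, 0.5696], [-0.7677, 0.6133, 0.1857, 0.0252], [-0.0008, -0.2907, 0.9568, 0.3764], [0.0, 0.0, 0.0, 1.0]]}
s24 {'vertical_fov': 43.85289932410897, 'cx': 259.1207970552225, 'cy': 187.42331578243588, 'T': [[-0.9957, 0.0763, -0.052, 0.4832], [-0.0918, -0.7537, 0.6508, 0.7202], [0.0104, 0.6528, 0.7574, 0.9248], [0.0, 0.0, 0.0, 1.0]]}
c24 {'vertical_fov': 57.83904037406081, 'cx': 259.188028563847, 'cy': 197.06235425944374, 'T': [[0.7257, -0.3943, 0.5638, 1.0231], [0.6879, 0.4006, -0.6053, -0.5182], [0.0128, 0.8271, 0.5619, 0.5671], [0.0, 0.0, 0.0, 1.0]]}Traceback (most recent call last):
  File "p.py", line 15, in <module>
    print('t',round(o['time'],2),'pos',o['position'].round(4),'F',o['ft_force'].round(1),'w',round(o['grip_width'],4),'q',o['q'].round(2))
                    ^
NameError: name 'o' is not defined
```

View pics/w24.png

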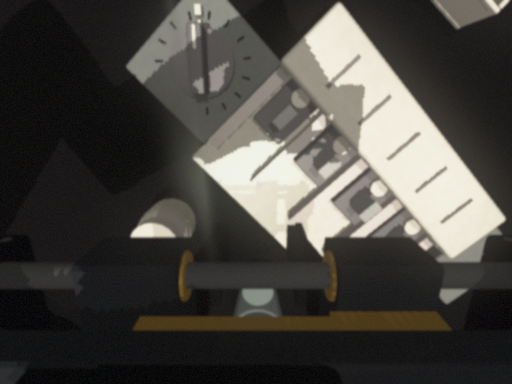

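View pics/s24c.png

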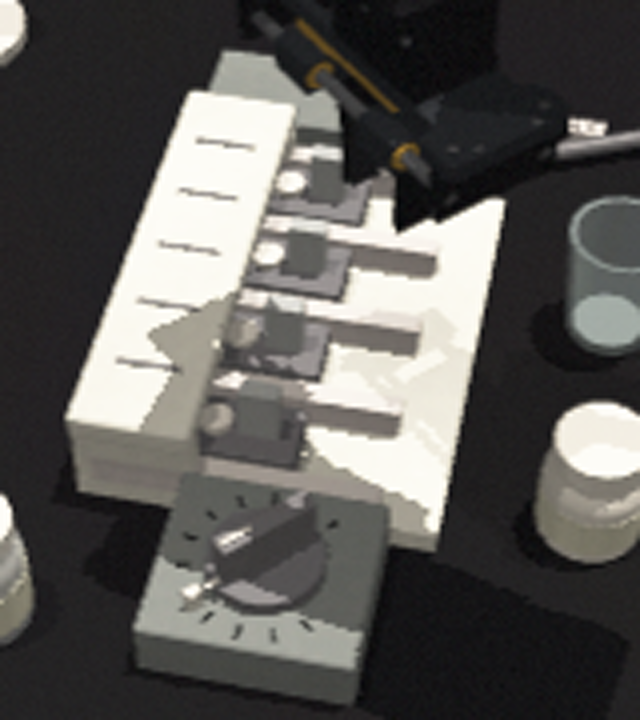

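View pics/c24c.png

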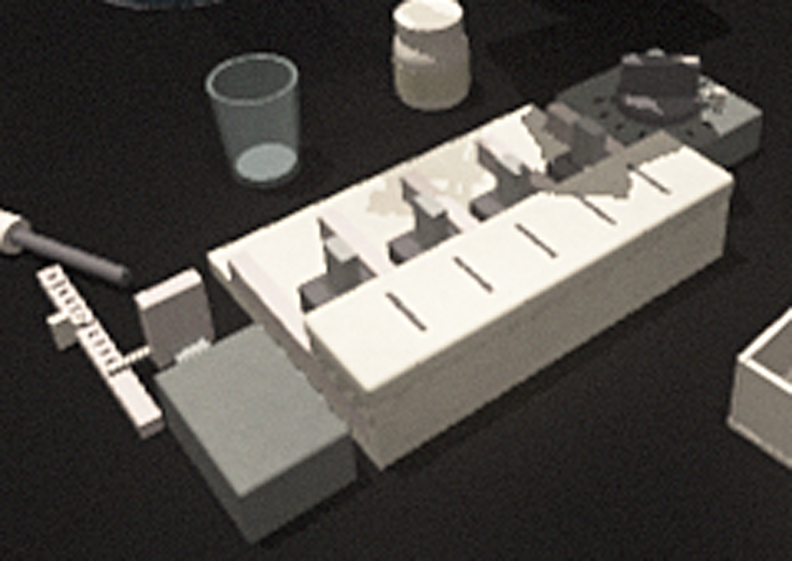

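All four cassettes are home. The purge handle sits where it did at the start, the dial points at its clip, the jars are standing and the gripper is clear. Handing in.

```bash
python3 -c "
from rig import *
print(hand_in()); print(get_obs()['time'])"
```

```text
the job is handed in; nothing more can be done
None
the job is handed in; nothing more can be done
```

I finished the whole job and handed it in at about 44 s of the 210 s allowed; `hand_in()` gives no verdict.

- **Cassettes:** All four are in, one to a lane (0–3). I pushed each against the back stop until it resisted with 7–9 N. One was knocked aside mid-run, so I measured it again before picking it up. Wrist pictures put their rear edges about 1 mm from the predicted home position.
- **Purge slide:** I pulled it about 56 mm, which put the pointer about 0.3 mm from the clip. I held it there for just over 3 s, and the pointer was still there at the end. I then returned and released it, and the pointer was back at its starting position to within what the picture shows.
- **Dial:** I turned it clockwise about 1.15 rad in two moves, because the first stopped about 0.06 rad short. The wrist picture before release showed the pointer within about 0.5 mm of the clip, and it still pointed there after I lifted away.
- **Final check:** The beaker and squat jar were upright and the gripper was clear. I did not look closely at the other two jars at the end; they were upright in earlier pictures.
- **Disagreement:** My first fit of the incubator's position was off by about 4 mm and 0.02 rad against the wrist camera. I corrected it before placing any cassette, and no later check disagreed.

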